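# Lock a drill jig's leaf with its ball-lock pin

### The arm

A 6-joint arm with a two-finger parallel gripper is mounted at the origin on the work surface. World frame = base frame: x ahead of the robot, y to its left, z up, the work surface at z = 0. Lengths are in mm, angles in degrees, forces in N, time in s.
With the tool pointing down it reaches from about 350 to 850 mm from the base axis. Payload 8.1 kg.
Tool frame: the origin (TCP) lies between the finger pads; the fingertips stand 14 mm ahead of it and the grasp point (between the pads) lies 5 mm behind it; z points along the fingers, x is the direction in which the jaws open and shut, and the axes are right-handed (so a half turn about z gives the same grasp; the last joint's range is limited). The gripper opens to 85 mm and grips with 20 to 120 N. Pads are 22 mm wide; open, the fingers measure 114 mm over their backs; the gripper's body (76 mm by 85 mm) begins 54 mm behind the grasp point. The pads swing forward as they close: fully open they stand 13 mm farther back than shut.
Start: joints at [-71.872, 7.471, 85.268, -0, 87.261, -4.893], TCP at [234.665, -552.212, 245.292] pointing down, gripper open.
Joint ranges: [-169.43, 169.43], [-51.17, 129.36], [1.28, 143.12], [-76.62, 256.62], [0, 156.53], [-152.29, 152.29]. Speed limits (degrees/s): [136.94, 136.94, 159.86, 180, 180, 180].

### API

Orientations are given as [roll, pitch, yaw] about the fixed x, y, z axes, in that order (R = Rz(yaw) Ry(pitch) Rx(roll)).
In Python, from bench import r, vision, job gives the robot as it stands.
- The arm moves only by the tool send_rows, never from a script. Its arguments are lists of equal length, an entry for each row: "dp": the shift along the world's x, y, z in mm, a list of three; "rot": the turn, a rotation vector about the world's x, y, z in rad, a list of three. In form: {"dp": [[tx, ty, tz], ...], "rot": [[wx, wy, wz], ...]}. A call has 1 to 5 rows; each row is the pose to reach, as a shift and turn from the pose commanded when the call began; what a row does not reach only later rows make up. A row lasts 1/8 s, in which the tool goes at most 62.5 mm and 10.7 degrees, less where a joint would pass 70% of its speed; a pose out of reach is approached as far as the arm can. A call with a gripper value outside its range is refused whole. "jaw" is the finger opening in mm, from 0 to 85.4, set as the call begins (left out, the last holds). The fingers move at their own pace and stop on an object; "force" is the grip in N (left out, the last holds). Time passes only in rows, so rows that repeat a pose let the fingers close. It gives the time, the measured TCP pose, the force and the opening at its end, in the units of the state.
- r.sense(): the state, without advancing time (a new reading comes with each control period).
- vision.snapshot(name): name is "scene" or "side" or "wrist"; returns a dict with "pixels" (480x640x3 uint8, red, green, blue), "depth" (480x640 float32, mm along the optical axis (not along the pixel's ray), 0 where there is no reading), "intrinsics" (3x3 intrinsics, pixels), "world_from_camera" (4x4, takes a point from camera to world coordinates); the wrist camera has in their place "T_tool_cam" (4x4, takes a point from camera to tool coordinates, whose origin is the TCP and whose axes are the tool frame's). Camera axes: x right, y down, z forward; pixel columns grow to the right and rows downward; lengths in mm; the calibration is good to about 2 mm. The wrist camera is an equidistant fisheye: a pixel r from the principal point sees the ray r / f radians off the axis. A picture is of the moment at which its call begins: read the wrist's pose just before it.
- job.hand_in(): hands the job in, once; it reports no verdict.
The state is a dict: "time": time; "joint_pos": joint angles; "qd": joint speeds; "joint_efforts": joint torques, N m; "tool_pos": TCP position; "tcp_rot": TCP orientation; "ft_force": force on the tool from outside, world axes, zero at the start; "wrist_torque": the same for the moment, N m; "finger_gap": finger opening in mm.
Only numpy, scipy, OpenCV 4.12 (cv2) and the standard library are available. Lean on these libraries where they do the work, as an engineer would, in place of code of your own. Each camera call takes 0.05 s, during which the arm holds its last target.

### The job

Swing the drill jig's open leaf gently down until it is fully shut, then lock it with the ball-lock pin lying in the V-blocks: hold the pin's thumb button squeezed in, slide the pin through the lined-up holes of both ears and the leaf's tongue, from either side, without forcing it (a push of 10 N is plenty), until its collar is home against the ear, and only then let the button go so that the balls lock behind the far ear. Let go of everything and leave the loose blank, the wrench and the oil bottle where they are.

Things in the scene. Friction and masses are not known exactly. Their poses are not given: they have to be found in the camera images.
- plate: Slotted steel sub-plate 250 x 170 x 12 mm fixed to the bench; origin at the centre of its underside, x from the hinge to the ears of the jig that stands on it. The drill jig (base 215 x 116 x 16 mm) is bolted on it by hand, on packing: it does not move, but it may sit off its drawn place by up to 7 mm along the plate's x, 4 mm in y and 5 mm in z, and 0.015 rad in yaw.
- bore (a point): Where the drawing puts the pin hole's centre, 68 mm above the bench, plate axes, hole along y; the true hole is up to 7, 4 and 5 mm off in x, y, z (the whole jig is). Holes 13 mm wide, no chamfer. Ears 12 mm thick, from 12 to 24 mm either side of the centre (48 over both), 36 mm wide in x, tops 16 mm above the centre; the leaf's 20 mm thick tongue goes between.
- hinge (a point): Where the drawing puts the middle of the leaf's hinge axis (along y), level with the bore and 170 mm from it in -x; plate axes. The true one is off by the same amount as the true hole.
- leaf (a joint): Angle of the leaf, rad: 0 shut on its stop (level, tongue hole at the height of the ears' holes), grows as the free end rises. Stiff hinge: stays where left, takes 2 to 6 N at the free end to move. Grey plate 84 wide, 12 thick (its mid-plane on the hinge axis), 6 to 148 mm from that axis, then a tongue 44 long, 20 wide, 26 high, hole 170 mm from the axis; bushes stand 5 mm proud.
- pin_mid (a point): Ball-lock pin: the point on its axis 24 mm from the collar face, to lie on the bore when home. x along the axis to the tip. Shank 12 mm thick, tip at +40 (last 2 mm tapered to 10), two balls at +30 that stick out 3 mm a side unless the button is in. At -24 to -30 collar 19 mm dia, to -62 neck 13 dia, to -68 finger flange 42 dia, then the button. Whole pin about 0.2 kg.
- button (a joint): Thumb button on the rear of the pin, a round cap 32 mm dia on its axis, m: 0 out (its rear face 12 mm behind the flange, at -80 mm on the pin), 0.006 fully in (rear face at -74 mm, 12 mm from the flange's front face at -62). Spring, 5 N to start and 10 N when in. The balls are drawn in fully only when it is fully in. It can be squeezed against the flange's front face above the neck.
- rest: Plate 110 x 50 x 8 mm, fixed to the bench, with two V-blocks in which the pin lies level, its axis 46 mm above the bench and along the plate's x, tip to +x; open above. The V-blocks, under the neck and under the shank, are 40 mm wide and end 5 to 6 mm above the pin's axis.
- blank: Bystander: loose aluminium block 84 x 60 x 24 mm lying on the bench; origin at the centre of its underside.
- wrench: Bystander: loose steel wrench lying on the bench beyond the jig's ears, about 180 mm long along its x.
- oil: Bystander: upright oil bottle, 48 mm dia, 110 mm high; origin at the centre of its underside.
Not all that is in view belongs to the job. Leave any red look-alike of the part that bears pin_mid alone.

How it is judged:
By the outcome, as a careful person would: the job done as asked, in the order asked, and still so for the second after the job is handed in, with the robot touching nothing.
It also fails if it takes over 72 s, if anything falls off the work surface, if the arm or the gripper's body presses on something with over 40 N, if the wrist force passes 120 N, or if a joint passes its speed limit or range.

## Working session

There is one attempt and no reset: what is moved stays moved. The work goes in short steps, Python scripts to look and compute and a tool call to move; the robot and the scene stay as the last step left them, time stands still between calls to the robot, and variables do not carry over. Pictures are saved under pics/ and viewed, and the job is handed in when it is done.

Besides the shell and the picture viewer there is one more tool, called as a command line: name --argument value ..., lists and objects as JSON in quotes. send_rows: Moves the arm, as the interface text tells. Its arguments: {"type":"object","properties":{"dp":{"type":"array"},"rot":{"type":"array"},"jaw":{"type":"number"},"force":{"type":"number"}},"required":["dp","rot"]}

```bash
ls; mkdir -p pics; cat > h.py <<'E'
import numpy as np, cv2
from bench import r, vision, job
def snap(n,f):
    s=r.sense(); d=vision.snapshot(n); np.savez('pics/'+f+'.npz',**{k:np.array(v) for k,v in d.items()},tp=s['tool_pos'],tr=s['tcp_rot'])
    cv2.imwrite('pics/'+f+'.png',np.array(d['pixels'])[:,:,::-1]); return d
def cloud(d):
    K=d['intrinsics'];z=np.array(d['depth']);v,u=np.indices(z.shape)
    P=np.stack([(u-K[0][2])*z/K[0][0],(v-K[1][2])*z/K[1][1],z],-1)
    T=np.array(d['world_from_camera']); return P@T[:3,:3].T+T[:3,3]
E
python3 - <<'E'
from h import *
print(r.sense())
for n in ['scene','side','wrist']:
    d=snap(n,n+'0'); print(n,d['intrinsics'],d.get('world_from_camera',d.get('T_tool_cam')))
E
```

```text
pics
{'time': 0.0, 'joint_pos': array([-7.18723885e+01,  7.51456589e+00,  8.53299292e+01,  1.45809308e-03,
        8.72602515e+01, -4.89283547e+00]), 'qd': array([-0.01413071,  0.0219178 , -0.02085934, -0.01775454, -0.07918001,
        0.05879991]), 'joint_efforts': array([ 3.05003399e-03, -5.69399285e+01, -5.00551522e+01, -6.17503974e-05,
        1.45135805e-02,  1.89205230e-05]), 'tool_pos': array([ 234.50475771, -551.71133862,  244.24381888]), 'tcp_rot': array([-1.79989615e+02,  1.04240610e-01, -6.69796146e+01]), 'ft_force': array([-0.62982725,  0.3926108 , -0.22225398]), 'wrist_torque': array([-0.00196788, -0.03349696, -0.02499093]), 'finger_gap': 85.17144377367042}
scene [[594.62258169   0.         319.70428068]
 [  0.         594.62258169 230.72231577]
 [  0.           0.           1.        ]] [[ 6.89454045e-02  7.99013029e-01 -5.97348064e-01  1.32359280e+03]
 [ 9.97602489e-01 -5.16272711e-02  4.60857690e-02  3.66520482e+01]
 [ 5.98367946e-03 -5.99093318e-01 -8.00656850e-01  1.14021544e+03]
 [ 0.00000000e+00  0.00000000e+00  0.00000000e+00  1.00000000e+00]]
side [[601.09631004   0.         330.65211216]
 [  0.         601.09631004 240.15245252]
 [  0.           0.           1.        ]] [[ 8.83078018e-01 -2.19036905e-01  4.14965116e-01 -1.97880343e+01]
 [-4.68873207e-01 -4.46210908e-01  7.62268812e-01 -9.31211005e+02]
 [ 1.81969598e-02 -8.67708856e-01 -4.96739581e-01  7.58513412e+02]
 [ 0.00000000e+00  0.00000000e+00  0.00000000e+00  1.00000000e+00]]
wrist [[371.64829954   0.         321.89246735]
 [  0.         371.64829954 237.71518743]
 [  0.           0.           1.        ]] [[ 9.99999828e-01  3.31184497e-04 -4.84779389e-04 -6.67650411e-01]
 [-1.70407525e-04  9.53891887e-01  3.00150361e-01 -7.63557683e+01]
 [ 5.61832272e-04 -3.00150227e-01  9.53891779e-01 -1.29744981e+02]
 [ 0.00000000e+00  0.00000000e+00  0.00000000e+00  1.00000000e+00]]
```

View pics/scene0.png

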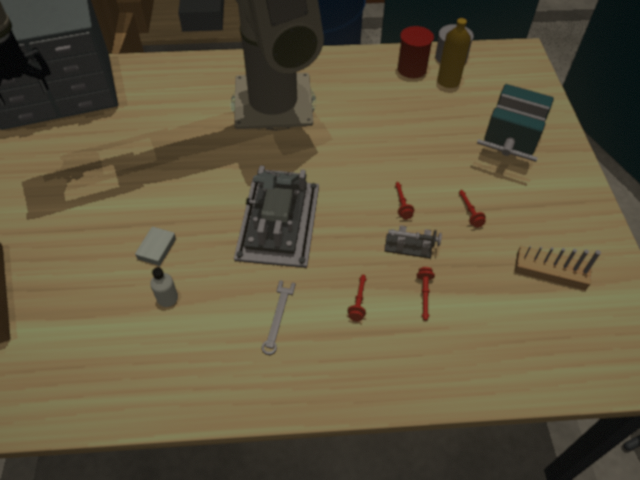

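View pics/side0.png

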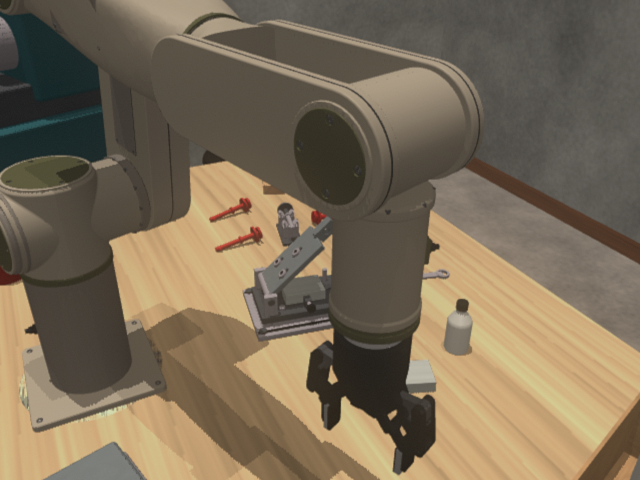

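View pics/wrist0.png

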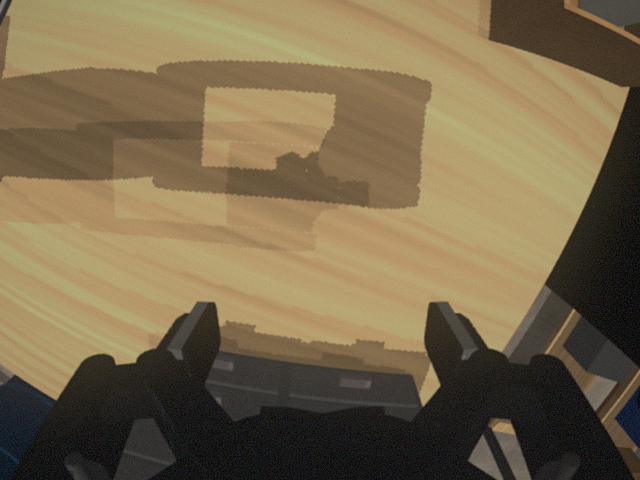

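The scene view shows the jig at about (278,212) px, the rest with the grey pin at (413,241), the red look-alikes around them, and the wrench, blank and bottle to the lower left. I'll zoom in and measure.

```bash
python3 - <<'E'
from h import *
d=np.load('pics/scene0.npz'); P=cloud(d)
im=cv2.imread('pics/scene0.png')
cv2.imwrite('pics/z1.png',cv2.resize(im[155:275,225:345],None,fx=5,fy=5,interpolation=cv2.INTER_CUBIC))
cv2.imwrite('pics/z2.png',cv2.resize(im[215:270,375:455],None,fx=9,fy=9,interpolation=cv2.INTER_CUBIC))
for u,v in [(238,259),(306,263),(318,183),(258,178),(390,238),(435,236),(433,253),(388,250),(277,200),(150,250)]: print(u,v,P[v,u].round(1))
print((d['depth']==0).mean())
E
```

```text
238 259 [549.  -90.6  10. ]
306 263 [571.8  64.1  12.6]
318 183 [319.6 108.5  -1.8]
258 178 [447.7 -31.9 169.9]
390 238 [509.4 266.3   5.8]
435 236 [551.5 356.6  63. ]
433 253 [555.1 361.4   0.6]
388 250 [546.4 255.9  10.1]
277 200 [420.6   4.5  59.7]
150 250 [ 518.9 -290.5   21.6]
0.004020182291666666
```

View pics/z1.png

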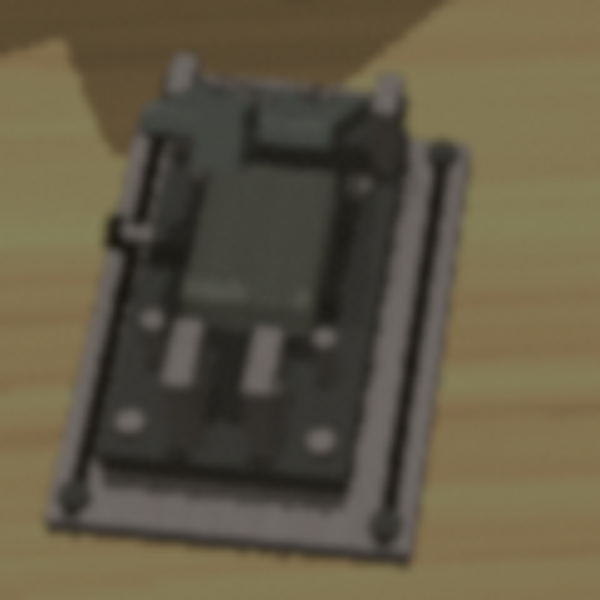

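View pics/z2.png

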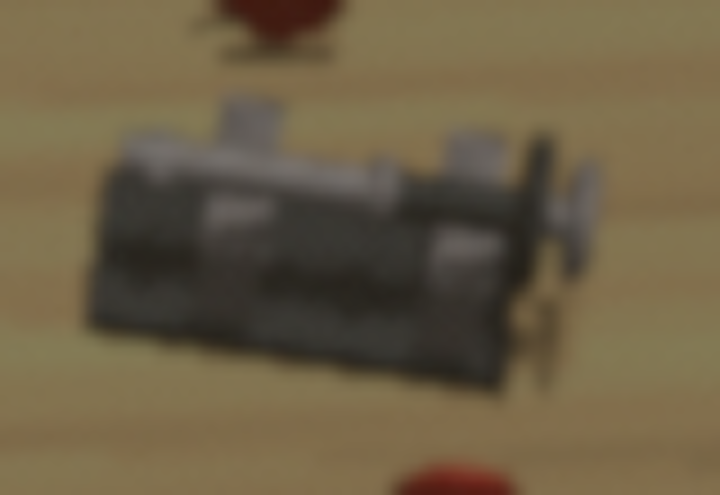

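```bash
python3 - <<'E'
from h import *
d=np.load('pics/scene0.npz'); P=cloud(d)
im=cv2.imread('pics/scene0.png').astype(int)
# grey = low chroma
ch=im.max(2)-im.min(2)
for nm,(x0,x1,y0,y1) in {'jig':(300,620,-120,130),'rest':(470,590,230,380)}.items():
    m=(P[...,0]>x0)&(P[...,0]<x1)&(P[...,1]>y0)&(P[...,1]<y1)&(ch<30)
    for a,b in [(-6,4),(4,9),(9,16),(16,35),(35,55),(55,75),(75,100),(100,130),(130,160),(160,200)]:
        q=P[m&(P[...,2]>a)&(P[...,2]<b)]
        if len(q)>5: print(nm,a,b,len(q),cv2.minAreaRect(q[:,:2].astype(np.float32)), q.mean(0).round(0))
E
```

```text
jig -6 4 66 ((461.4478454589844, 1.5484848022460938), (172.32530212402344, 309.7197570800781), 81.24297332763672) [518.  20.   1.]
jig 4 9 311 ((464.9146728515625, -1.074615478515625), (170.55177307128906, 301.2397766113281), 79.58037567138672) [506.   6.   7.]
jig 9 16 1831 ((465.45050048828125, -0.5328826904296875), (169.975341796875, 298.41607666015625), 79.96517181396484) [479.  11.  12.]
jig 16 35 782 ((443.7729797363281, 3.3484573364257812), (165.61187744140625, 244.97933959960938), 80.03435516357422) [478.   4.  28.]
jig 35 55 1669 ((435.29736328125, -6.5476531982421875), (131.41574096679688, 217.94967651367188), 78.92611694335938) [462.   1.  40.]
jig 55 75 975 ((433.7595520019531, -10.518478393554688), (123.1893310546875, 208.36563110351562), 73.27987670898438) [438.   1.  62.]
jig 75 100 340 ((435.5978698730469, -2.8686294555664062), (116.9679183959961, 203.0589599609375), 76.61873626708984) [448.   2.  84.]
jig 100 130 89 ((391.3362121582031, 10.341705322265625), (82.73251342773438, 41.29097366333008), 78.9010009765625) [389.  16. 116.]
jig 130 160 79 ((419.4101257324219, 
[... 309 characters left out ...]
203643798828), 75.18162536621094) [542. 298.   2.]
rest 4 9 358 ((534.448486328125, 305.4166564941406), (108.56458282470703, 51.03884506225586), 75.16146850585938) [537. 303.   7.]
rest 9 16 211 ((537.183349609375, 305.00836181640625), (106.87480163574219, 48.82576370239258), 77.08599090576172) [538. 300.  11.]
rest 16 35 86 ((541.7879638671875, 315.9610290527344), (81.52767944335938, 34.22361373901367), 73.8696060180664) [551. 315.  26.]
rest 35 55 430 ((536.5895385742188, 313.12646484375), (118.66175079345703, 41.8894157409668), 75.80958557128906) [539. 313.  49.]
rest 55 75 72 ((537.02490234375, 316.27783203125), (112.48601531982422, 35.38697052001953), 77.27179718017578) [547. 345.  60.]
```

send_rows --dp '[[14, 40, 25], [28, 80, 50], [42, 120, 75], [55, 160, 85], [70, 200, 85]]' --rot '[[0, 0, 0.18], [0, 0, 0.36], [0, 0, 0.54], [0, 0, 0.72], [0, 0, 0.9]]'

```text
time: 0.78
tool_pos: [305.1, -351.3, 331.4]
tcp_rot: [179.9, -0.1, -15.1]
ft_force: [0.4, 0.4, -0.7]
finger_gap: 85.3
```

send_rows --dp '[[14, 40, 0], [28, 80, 0], [42, 120, 0], [55, 160, 0], [70, 200, 0]]' --rot '[[0, 0, 0.18], [0, 0, 0.36], [0, 0, 0.54], [0, 0, 0.72], [0, 0, 0.9]]'

```text
time: 1.4
tool_pos: [374.8, -150.9, 330.1]
tcp_rot: [180.0, -0.0, 36.5]
ft_force: [0.6, 0.3, -0.1]
finger_gap: 85.6
```

send_rows --dp '[[10, 40, 0], [20, 80, 0], [30, 120, 0], [40, 152, 0], [40, 152, 0]]' --rot '[[0, 0, 0.18], [0, 0, 0.36], [0, 0, 0.54], [0, 0, 0.72], [0, 0, 0.766]]' --jaw 0

```text
time: 2.02
tool_pos: [414.8, 1.9, 330.0]
tcp_rot: [-180.0, -0.0, 80.4]
ft_force: [0.9, 0.1, 0.8]
finger_gap: 0.1
```

```bash
cat >> h.py <<'E'
from scipy.spatial.transform import Rotation as Rn
def toolT(tp,tr):
    T=np.eye(4);T[:3,:3]=Rn.from_euler('xyz',tr,degrees=True).as_matrix();T[:3,3]=tp;return T
def wray(d,uv,tp,tr):
    """camera centre, unit-z-less ray dirs in world for fisheye pixels"""
    uv=np.atleast_2d(np.array(uv,float));K=np.array(d['intrinsics'])
    a=(uv-[K[0,2],K[1,2]])/K[0,0];th=np.hypot(a[:,0],a[:,1]);s=np.where(th>1e-9,np.sin(th)/np.maximum(th,1e-9),1)
    D=np.c_[a*s[:,None],np.cos(th)]
    T=toolT(tp,tr)@np.array(d['T_tool_cam']);return T[:3,3],D@T[:3,:3].T
def wcloud(d,tp,tr):
    z=np.array(d['depth']);v,u=np.indices(z.shape);c,D=wray(d,np.c_[u.ravel(),v.ravel()],tp,tr)
    K=np.array(d['intrinsics']);
    th=np.hypot(u-K[0,2],v-K[1,2])/K[0,0]
    return c+D*(z/np.cos(th)).reshape(-1,1), z
def wpt(d,tp,tr,uv,zp):
    c,D=wray(d,uv,tp,tr);return c+D*((zp-c[2])/D[:,2])[:,None]
E
python3 - <<'E'
from h import *
snap('wrist','w1'); snap('side','s1'); snap('scene','c1')
E
```

```text
(no output)
```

View pics/w1.png

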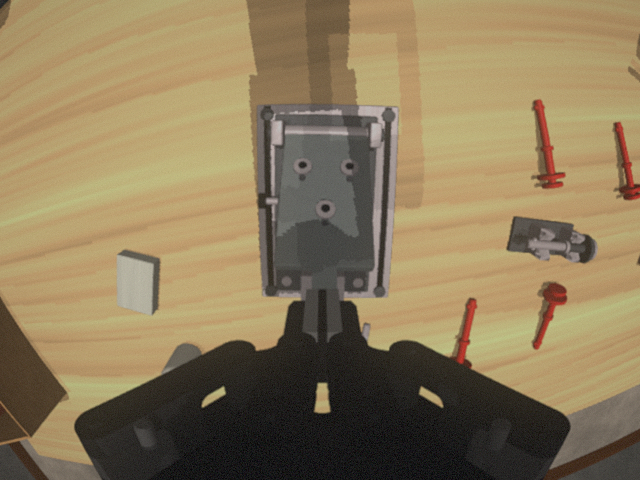

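View pics/s1.png

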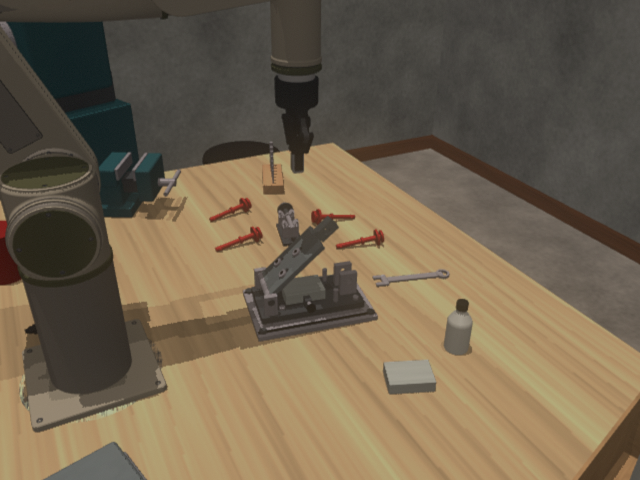

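The wrist view shows the jig with its hinge bar at row ~132, the bushes at (302,165), (349,166) and (325,208), and the free end by the fingers. The side view shows the leaf open about 40°, with the ears at (345,275).

```bash
python3 - <<'E'
from h import *
d=np.load('pics/w1.npz'); P,z=wcloud(d,d['tp'],d['tr']); P=P.reshape(480,640,3)
print(d['tp'],d['tr'])
im=cv2.imread('pics/w1.png').astype(int)
for uv in [(265,108),(393,108),(387,292),(268,292),(325,132),(275,135),(375,135),(302,150),(325,190),(325,225),(540,243),(515,220),(200,60),(320,270)]:
    print(uv,P[uv[1],uv[0]].round(1))
# table z
print('table',np.median(P[40:90,60:200,2]), np.median(P[200:280,420:440,2]))
# leaf plane: region
L=P[180:200,295:355].reshape(-1,3); L=np.r_[L,P[150:156,290:360].reshape(-1,3)]
c=L.mean(0);n=np.linalg.svd(L-c)[2][2]; n*=np.sign(n[2]);print('leaf',c,n,np.degrees(np.arccos(n[2])),np.degrees(np.arctan2(n[1],n[0])))
# plate from corners of color mask
ch=im.max(2)-im.min(2)
m=((ch<30)&(P[...,2]>4)&(P[...,2]<19)).astype(np.uint8); m[300:]=0;m[:,:240]=0;m[:,420:]=0
q=P[m>0]; print('plate',len(q),cv2.minAreaRect(q[:,:2].astype(np.float32)),np.median(q[:,2]))
# side view cloud of leaf
d=np.load('pics/s1.npz');S=cloud(d)
m=(S[...,0]>350)&(S[...,0]<520)&(abs(S[...,1])<60)&(S[...,2]>90)&(S[...,2]<230)
q=S[m];print(len(q))
for u,v in [(318,228),(290,270),(335,222),(338,280),(352,265),(268,272),(345,262)]: print(u,v,S[v,u].round(1))
E
```

```text
[414.77908977   1.86530737 329.96470187] [-1.79964008e+02 -3.08010243e-02  8.04395276e+01]
(265, 108) [306.3 -47.   18.1]
(393, 108) [330.5 102.7  13.1]
(387, 292) [566.   65.7  13.2]
(268, 292) [536.6 -90.1  19.2]
(325, 132) [346.2  17.2  79.2]
(275, 135) [340.2 -32.9  82.5]
(375, 135) [356.7  66.4  84.2]
(302, 150) [359.5  -7.8  96.1]
(325, 190) [397.1   8.3 126.8]
(325, 225) [423.    3.8 151.1]
(540, 243) [518.9 274.6  51.9]
(515, 220) [496.2 258.    9.9]
(200, 60) [ 225.4 -119.9    1.5]
(320, 270) [449.6  -4.9 185.6]
table 1.3115780644109236 0.8454397342019604
leaf [388.31172978   9.40531343 120.24335071] [-0.97055925  0.18333858  0.15621048] 81.01299339968678 169.3028781293335
plate 7436 ((436.82586669921875, 4.037223815917969), (169.3282470703125, 248.90652465820312), 79.7093276977539) 13.142723745089057
2015
318 228 [455.2  -5.5 190.2]
290 270 [386.2 -21.3 120.7]
335 222 [ 6.705e+02  3.145e+02 -2.000e-01]
338 280 [507.7   1.2  47.9]
352 265 [603.7 105.7  -0. ]
268 272 [364.4  40.6  86.5]
345 262 [526.4   6.4  85. ]
```

```bash
python3 - <<'E'
from h import *
im=cv2.imread('pics/s1.png');cv2.imwrite('pics/z3.png',cv2.resize(im[205:345,235:385],None,fx=5,fy=4.2,interpolation=cv2.INTER_CUBIC))
E
```

```text
(no output)
```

View pics/z3.png

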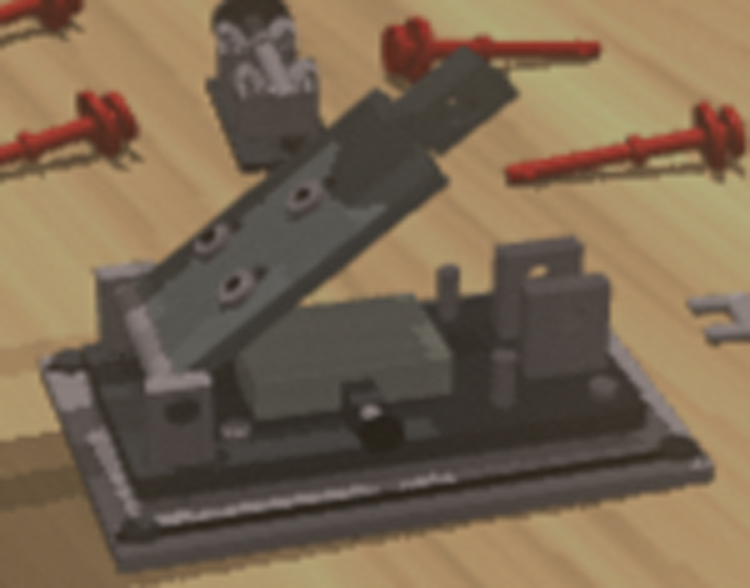

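send_rows --dp '[[6, 1, -45], [12, 3, -90], [12, 3, -125], [12, 3, -135], [12, 3, -135]]' --rot '[[0, 0, 0], [0, 0, 0], [0, 0, 0], [0, 0, 0], [0, 0, 0]]' --jaw 0

```text
time: 2.8
tool_pos: [426.6, 2.5, 195.5]
tcp_rot: [-180.0, 0.0, 80.0]
ft_force: [-0.4, 0.2, 0.2]
finger_gap: -0.2
```

```bash
python3 - <<'E'
from h import *
for i in range(3): s=r.sense(); print(s['tool_pos'],s['tcp_rot'],s['ft_force'])
snap('side','s2')
im=cv2.imread('pics/s2.png');cv2.imwrite('pics/z4.png',cv2.resize(im[145:345,205:405],None,fx=3,fy=3,interpolation=cv2.INTER_CUBIC))
E
```

```text
[426.56594719   2.46685827 195.54455174] [-1.79975206e+02  3.51004262e-03  7.99690864e+01] [-0.3840096   0.23427892  0.17277935]
[426.56594719   2.46685827 195.54455174] [-1.79975206e+02  3.51004262e-03  7.99690864e+01] [-0.3840096   0.23427892  0.17277935]
[426.56594719   2.46685827 195.54455174] [-1.79975206e+02  3.51004262e-03  7.99690864e+01] [-0.3840096   0.23427892  0.17277935]
```

View pics/z4.png

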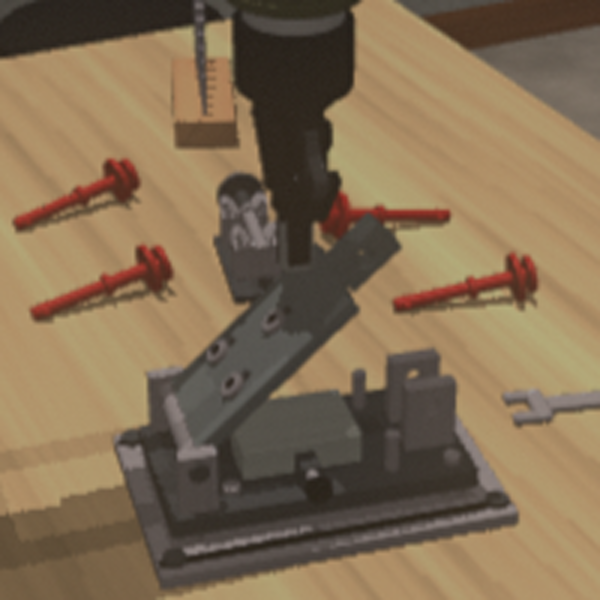

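send_rows --dp '[[1, 0, -6], [2, -0.5, -12], [3.5, -1, -17], [7, -1.5, -21], [10, -2, -24]]' --rot '[[0, 0, 0], [0, 0, 0], [0, 0, 0], [0, 0, 0], [0, 0, 0]]'

```text
time: 3.48
tool_pos: [436.6, 0.7, 171.0]
tcp_rot: [-180.0, 0.0, 80.0]
ft_force: [-3.5, -0.7, 1.0]
finger_gap: -0.2
```

send_rows --dp '[[3, -0.5, -3.5], [6, -1, -7], [9, -1.5, -11], [11.5, -2, -15], [14, -2.5, -19]]' --rot '[[0, 0, 0], [0, 0, 0], [0, 0, 0], [0, 0, 0], [0, 0, 0]]'

```text
time: 4.1
tool_pos: [450.9, -1.7, 152.1]
tcp_rot: [180.0, -0.0, 80.0]
ft_force: [-1.7, 0.1, 0.5]
finger_gap: -0.0
```

send_rows --dp '[[2, -0.4, -4.5], [4, -0.8, -9], [6, -1.2, -14], [8, -1.5, -19], [10, -1.8, -24]]' --rot '[[0, 0, 0], [0, 0, 0], [0, 0, 0], [0, 0, 0], [0, 0, 0]]'

```text
time: 4.72
tool_pos: [460.9, -3.6, 128.0]
tcp_rot: [180.0, 0.0, 80.0]
ft_force: [0.7, -1.1, 2.6]
finger_gap: 0.1
```

send_rows --dp '[[1.5, -0.3, -4], [3, -0.6, -8], [4, -0.8, -12], [5, -1, -16], [6, -1.2, -20]]' --rot '[[0, 0, 0], [0, 0, 0], [0, 0, 0], [0, 0, 0], [0, 0, 0]]'

```text
time: 5.35
tool_pos: [466.4, -4.7, 107.8]
tcp_rot: [-180.0, 0.0, 80.0]
ft_force: [-1.5, 0.6, 1.4]
finger_gap: 0.1
```

```bash
python3 - <<'E'
from h import *
snap('side','s3')
im=cv2.imread('pics/s3.png');cv2.imwrite('pics/z5.png',cv2.resize(im[145:345,205:405],None,fx=3,fy=3,interpolation=cv2.INTER_CUBIC))
E
```

```text
(no output)
```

View pics/z5.png

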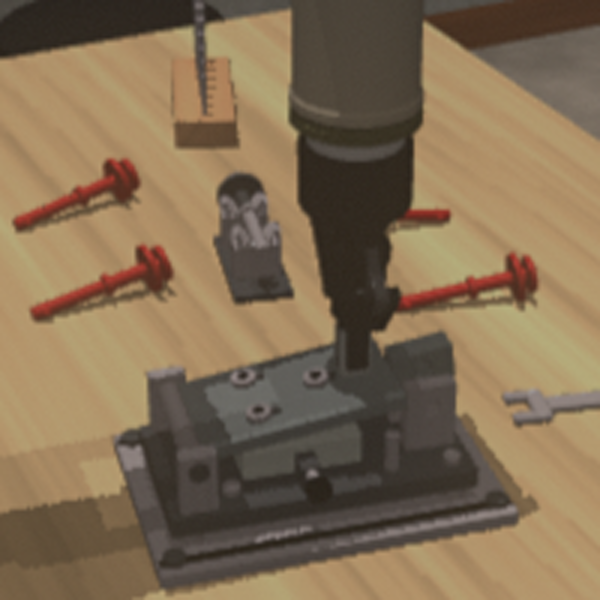

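The leaf is following the fingers and is about 10° from shut, with the tongue entering between the ears. I'll go on slowly.

send_rows --dp '[[0.5, 0, -3], [1, -0.2, -6], [1.5, -0.3, -9], [2, -0.4, -11], [2.2, -0.4, -13]]' --rot '[[0, 0, 0], [0, 0, 0], [0, 0, 0], [0, 0, 0], [0, 0, 0]]'

```text
time: 6.02
tool_pos: [468.9, -5.1, 95.2]
tcp_rot: [180.0, 0.0, 80.0]
ft_force: [-0.5, 0.6, 1.3]
finger_gap: -0.1
```

send_rows --dp '[[0, 0, -1], [0, 0, -2], [0, 0, -3], [0, 0, -3]]' --rot '[[0, 0, 0], [0, 0, 0], [0, 0, 0], [0, 0, 0]]'

```text
time: 6.52
tool_pos: [469.0, -5.1, 92.3]
tcp_rot: [180.0, 0.0, 80.0]
ft_force: [0.6, -0.9, -0.1]
finger_gap: 0.5
```

send_rows --dp '[[0, 0, -1], [0, 0, -2], [0, 0, -3]]' --rot '[[0, 0, 0], [0, 0, 0], [0, 0, 0]]'

```text
time: 6.9
tool_pos: [469.2, -5.2, 90.5]
tcp_rot: [180.0, 0.0, 80.0]
ft_force: [-9.1, 1.1, 19.6]
finger_gap: 0.1
```

send_rows --dp '[[0, 0, -0.7], [0, 0, -1.4], [0, 0, -2]]' --rot '[[0, 0, 0], [0, 0, 0], [0, 0, 0]]'

```text
time: 7.28
tool_pos: [469.3, -5.1, 90.3]
tcp_rot: [180.0, 0.0, 80.1]
ft_force: [-18.4, 1.8, 37.1]
finger_gap: 0.1
```

send_rows --dp '[[0, 0, 15], [5, 0, 50], [22, -4, 85], [38, -7, 105], [46, -9, 115]]' --rot '[[0, 0, 0], [0, 0, 0], [0, 0, 0], [0, 0, 0], [0, 0, 0]]'

```text
time: 7.9
tool_pos: [515.9, -14.3, 203.6]
tcp_rot: [179.9, -0.0, 80.0]
ft_force: [0.5, 0.7, -0.1]
finger_gap: 0.1
```

send_rows --dp '[[0, 0, 0], [0, 0, 0]]' --rot '[[0, 0, 0], [0, 0, 0]]'

```text
time: 8.15
tool_pos: [513.7, -13.9, 200.8]
tcp_rot: [-179.9, 0.0, 80.0]
ft_force: [0.2, 0.6, -0.2]
finger_gap: 0.1
```

```bash
python3 - <<'E'
from h import *
snap('wrist','w2'); snap('side','s4')
d=np.load('pics/w2.npz');print(d['tp'],d['tr'])
im=cv2.imread('pics/s4.png');cv2.imwrite('pics/z6.png',cv2.resize(im[205:345,235:385],None,fx=5,fy=4.2,interpolation=cv2.INTER_CUBIC))
E
```

```text
[513.73404384 -13.91468461 200.79494904] [-1.79851286e+02  3.65945756e-03  8.00407381e+01]
```

View pics/w2.png

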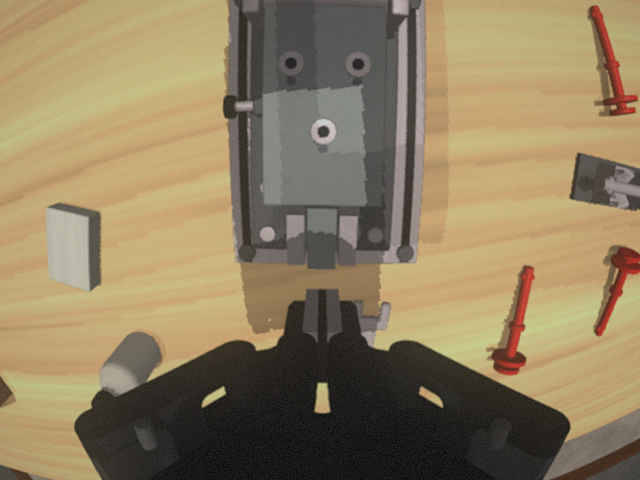

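View pics/z6.png

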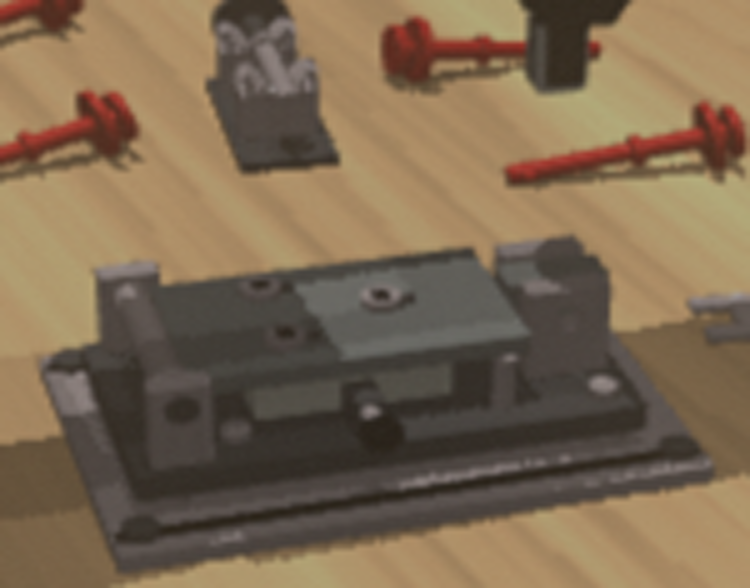

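```bash
python3 - <<'E'
from h import *
for i in range(2): s=r.sense(); print(s['time'],s['tool_pos'],s['tcp_rot'])
im=cv2.imread('pics/w2.png');cv2.imwrite('pics/z7.png',cv2.resize(im[195:285,265:380],None,fx=6.5,fy=6.5,interpolation=cv2.INTER_CUBIC))
E
```

```text
8.25 [513.78024336 -13.91504135 200.92167818] [-1.79865314e+02  4.26600925e-03  8.00456473e+01]
8.25 [513.78024336 -13.91504135 200.92167818] [-1.79865314e+02  4.26600925e-03  8.00456473e+01]
```

View pics/z7.png

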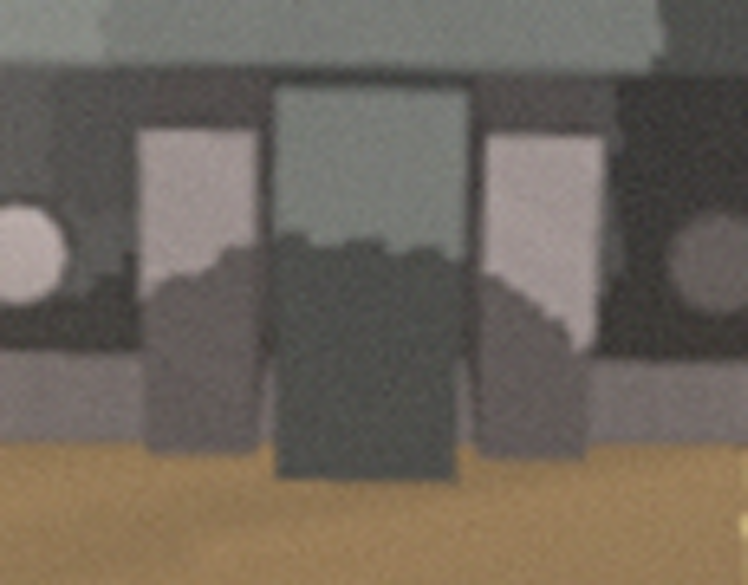

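```bash
python3 - <<'E'
from h import *
d=np.load('pics/w2.npz');tp,tr=d['tp'],d['tr']
q=np.array([(138,130),(255,130),(257,452),(147,452),(486,135),(605,135),(587,458),(475,458)],float)
uv=(q+.5)/6.5-.5+[265,195]
P,z=wcloud(d,tp,tr);P=P.reshape(480,640,3)
for a in [(295,225),(297,250),(347,220),(347,250)]: print('ear z',P[a[1]-3:a[1]+4,a[0]-3:a[0]+4,2].mean())
for a in [(320,225),(320,255),(290,190),(350,190),(280,150)]: print('tongue/leaf z',P[a[1]-3:a[1]+4,a[0]-3:a[0]+4,2].mean())
for zp in (85,86.5,88):
    w=wpt(d,tp,tr,uv,zp); L=w[:4];R=w[4:]
    print(zp,w.round(1)[:,:2].tolist(),'mid',w.mean(0).round(2))
    print('yaw from side edges', [np.degrees(np.arctan2(*(w[b]-w[a])[[1,0]])).round(2) for a,b in [(0,3),(1,2),(5,6),(4,7)]], 'width outer',np.linalg.norm(w[0]-w[5]),np.linalg.norm(w[3]-w[6]),'len',np.linalg.norm(w[0]-w[3]))
print('table',np.median(P[100:200,60:200,2]),np.median(P[100:250,430:520,2]))
E
```

```text
ear z 87.61903966052257
ear z 87.54150090623645
ear z 92.40016118360765
ear z 87.76383127071881
tongue/leaf z 84.50761239852216
tongue/leaf z 84.50908231320838
tongue/leaf z 82.6386851972233
tongue/leaf z 77.76513130981886
tongue/leaf z 77.68913595070188
85 [[492.7, -34.7], [494.9, -22.6], [530.4, -29.2], [528.4, -41.0], [499.6, 1.1], [501.7, 13.5], [537.4, 6.3], [535.2, -5.8]] mid [515.04 -14.07  85.  ]
yaw from side edges [np.float64(-10.05), np.float64(-10.44), np.float64(-11.42), np.float64(-11.04)] width outer 49.01270984774114 48.14576799038398 len 36.162766157304965
86.5 [[492.4, -34.5], [494.6, -22.5], [529.8, -29.0], [527.8, -40.8], [499.2, 1.1], [501.4, 13.4], [536.8, 6.2], [534.6, -5.8]] mid [514.57 -13.98  86.5 ]
yaw from side edges [np.float64(-10.05), np.float64(-10.44), np.float64(-11.42), np.float64(-11.04)] width outer 48.71353444903801 47.85188443693146 len 35.9420272914694
88 [[492.1, -34.3], [494.2, -22.3], [529.3, -28.8], [527.3, -40.5], [498.9, 1.1], [501.0, 13.3], [536.1, 6.2], [534.0, -5.8]] mid [514.1 -13.9  88. ]
yaw from side edges [np.float64(-10.05), np.float64(-10.44), np.float64(-11.42), np.float64(-11.04)] width outer 48.414359050334866 47.55800088347894 len 35.72128842563378
table 1.1624729586775402 1.0752860464867808
```

send_rows --dp '[[5, 55, 3], [10, 115, 3], [15, 175, 3], [20, 235, 3], [25, 295, 3]]' --rot '[[0, 0, -0.02], [0, 0, -0.04], [0, 0, -0.06], [0, 0, -0.08], [0, 0, -0.082]]'

```text
time: 8.88
tool_pos: [539.2, 282.7, 204.6]
tcp_rot: [-180.0, 0.0, 75.3]
ft_force: [1.0, -1.3, 0.2]
finger_gap: 0.2
```

send_rows --dp '[[0, 30, 0], [0, 40, 0], [0, 40, 0], [0, 40, 0]]' --rot '[[0, 0, 0], [0, 0, 0], [0, 0, 0], [0, 0, 0]]'

```text
time: 9.38
tool_pos: [540.0, 319.5, 205.1]
tcp_rot: [-180.0, 0.0, 75.3]
ft_force: [1.3, 0.3, 0.4]
finger_gap: -0.1
```

```bash
python3 - <<'E'
from h import *
snap('wrist','w3'); d=np.load('pics/w3.npz');print(d['tp'],d['tr'])
im=cv2.imread('pics/w3.png');cv2.imwrite('pics/z8.png',cv2.resize(im[180:290,240:400],None,fx=5,fy=5,interpolation=cv2.INTER_CUBIC))
E
```

```text
[539.97837222 319.52657183 205.11386241] [-1.79991802e+02  3.89216715e-02  7.52767851e+01]
```

View pics/w3.png

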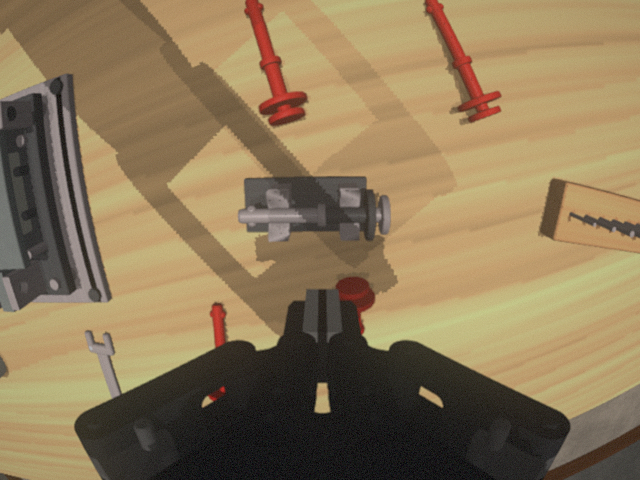

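View pics/z8.png

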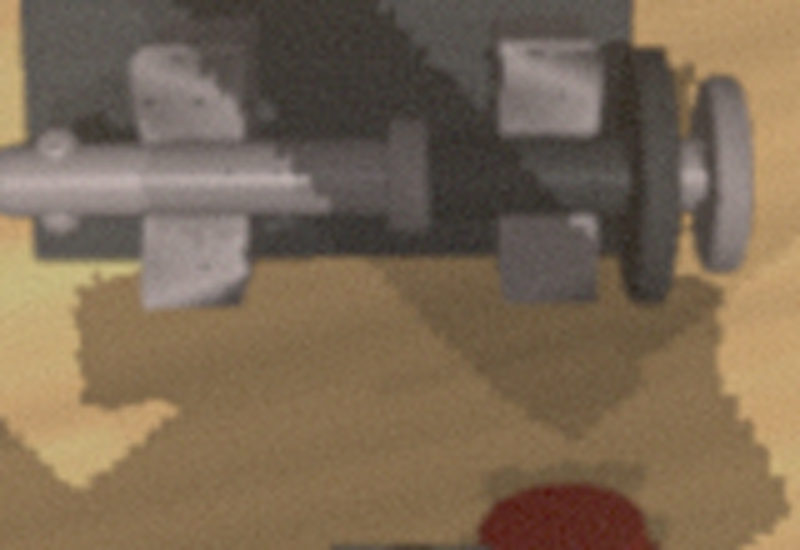

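```bash
python3 - <<'E'
from h import *
d=np.load('pics/w3.npz');tp,tr=d['tp'],d['tr']
im=cv2.imread('pics/w3.png');cv2.imwrite('pics/z9.png',cv2.resize(im[195:240,228:308],None,fx=10,fy=10,interpolation=cv2.INTER_CUBIC))
q=np.array([(100,178),(250,178),(388,175),(430,175),(570,174),(650,174.5),(722,173.5)],float)
uv=(q+.5)/5-.5+[240,180]
T=toolT(tp,tr)
for zp in (46,47.1):
    w=wpt(d,tp,tr,uv,zp); a=w[:,:2];c=a.mean(0);v=np.linalg.svd(a-c)[2][0];v*=-np.sign(v[1])
    print(zp,a.round(1).tolist(),'yaw',np.degrees(np.arctan2(v[1],v[0])),'perp',((a-c)@[-v[1],v[0]]).round(2),'along',((a-c)@v).round(1),c.round(2),v)
P,z=wcloud(d,tp,tr);P=P.reshape(480,640,3)
print('table',np.median(P[100:200,440:520,2]))
for u in range(240,394,6): print(u,P[213:219,u].mean(0).round(1),end=' ')
E
```

```text
46 [[521.6, 272.6], [528.0, 296.2], [533.1, 317.8], [534.8, 324.3], [540.3, 346.0], [543.6, 358.5], [546.4, 370.0]] yaw -104.24075847089958 perp [-0.12  0.21 -0.06 -0.01 -0.04  0.09 -0.06] along [ 55.6  31.2   9.    2.3 -20.1 -33.1 -44.8] [535.42 326.49] [-0.24599696 -0.9692706 ]
47.1 [[521.4, 272.9], [527.7, 296.4], [532.9, 317.8], [534.6, 324.3], [540.0, 346.0], [543.3, 358.5], [546.1, 369.8]] yaw -104.24075847089954 perp [-0.12  0.21 -0.06 -0.01 -0.04  0.09 -0.06] along [ 55.4  31.1   9.    2.3 -20.1 -33.  -44.7] [535.15 326.54] [-0.24599696 -0.9692706 ]
table 1.1303825681089563
240 [516.5 258.7  52.3] 246 [517.7 263.5  52.6] 252 [519.1 268.   51.9] 258 [511.2 284.   99.6] 264 [521.5 277.5  52.7] 270 [522.7 282.2  53.1] 276 [524.1 286.7  52.3] 282 [525.3 291.3  52.4] 288 [526.3 296.   53. ] 294 [527.7 300.5  52.4] 300 [528.7 305.1  53.1] 306 [530.2 309.5  52. ] 312 [531.3 314.1  52.5] 318 [531.7 318.9  56. ] 324 [532.9 323.4  55.8] 330 [534.6 327.8  53.4] 336 [535.9 332.3  53.3] 342 [537.1 336.9  53. ] 348 [538.3 341.4  52.9] 354 [539.5 346.   52.8] 360 [540.7 350.6  52.7] 366 [541.  355.   55.9] 372 [539.3 358.8  66.6] 378 [544.3 364.4  52.7] 384 [543.  368.1  61.5] 390 [544.1 372.7  61.6]
```

View pics/z9.png

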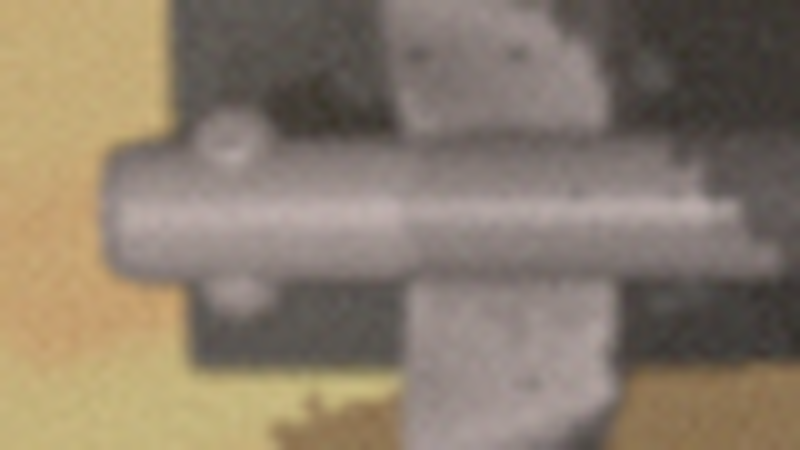

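send_rows --dp '[[2, 20, -25], [4.7, 44.5, -50], [4.7, 44.5, -70], [4.7, 44.5, -80], [4.7, 44.5, -80]]' --rot '[[0, 0, 0.008], [0, 0, 0.008], [0, 0, 0.008], [0, 0, 0.008], [0, 0, 0.008]]' --jaw 14

```text
time: 10.05
tool_pos: [544.4, 364.1, 124.6]
tcp_rot: [-179.9, 0.1, 75.7]
ft_force: [0.2, 0.4, -0.0]
finger_gap: 14.0
```

```bash
python3 - <<'E'
from h import *
s=r.sense();print(s['tool_pos'],s['tcp_rot'],s['finger_gap'])
snap('wrist','w4'); s=r.sense();print(s['tool_pos'],s['tcp_rot'])
a=cv2.imread('pics/w3.png');b=cv2.imread('pics/w4.png')
cv2.imwrite('pics/z10.png',np.hstack([cv2.resize(i[150:400,240:440],None,fx=2,fy=2,interpolation=cv2.INTER_CUBIC) for i in (a,b)]))
E
```

```text
[544.37617651 364.06969359 124.59024607] [-1.79943915e+02  7.27972981e-02  7.57416533e+01] 13.953362541271103
[544.88485475 364.57492774 125.73359053] [1.79987006e+02 1.28415665e-03 7.57507219e+01]
```

View pics/z10.png

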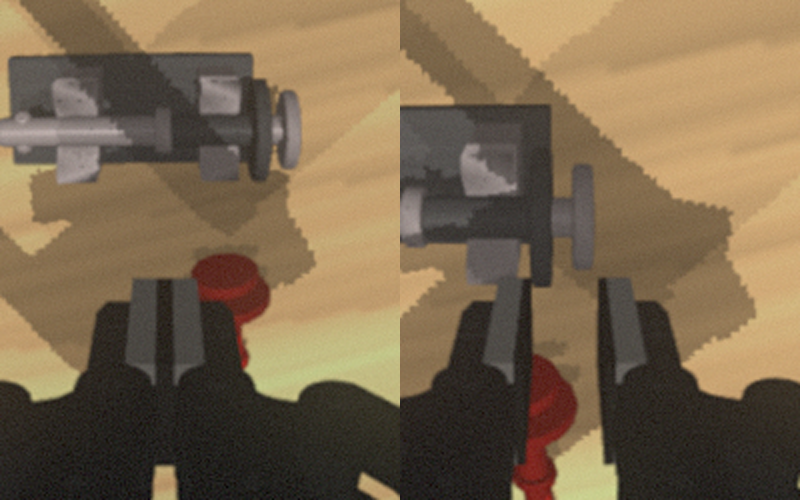

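send_rows --dp '[[0, 0, 0], [0, 0, -10], [0, 0, -25], [0, 0, -40], [0, 0, -48]]' --rot '[[0, 0, 0], [0, 0, 0], [0, 0, 0], [0, 0, 0], [0, 0, 0]]' --jaw 37

```text
time: 10.72
tool_pos: [543.5, 364.8, 74.9]
tcp_rot: [-179.9, 0.1, 75.8]
ft_force: [0.2, -0.4, -0.1]
finger_gap: 37.1
```

send_rows --dp '[[0, 0, -5], [0, 0, -9], [0, 0, -9]]' --rot '[[0, 0, 0], [0, 0, 0], [0, 0, 0]]'

```text
time: 11.1
tool_pos: [544.6, 365.4, 68.2]
tcp_rot: [-180.0, 0.0, 75.8]
ft_force: [-0.1, -0.2, 0.2]
finger_gap: 36.9
```

```bash
python3 - <<'E'
from h import *
s=r.sense();print(s['tool_pos'],s['tcp_rot'],s['finger_gap'])
snap('wrist','w5')
a=cv2.imread('pics/w5.png')
cv2.imwrite('pics/z11.png',cv2.resize(a[200:400,200:440],None,fx=3,fy=3,interpolation=cv2.INTER_CUBIC))
E
```

```text
[544.57934487 365.38214939  68.239173  ] [-1.79998209e+02  2.88210528e-03  7.58019622e+01] 36.92002576039303
```

View pics/z11.png

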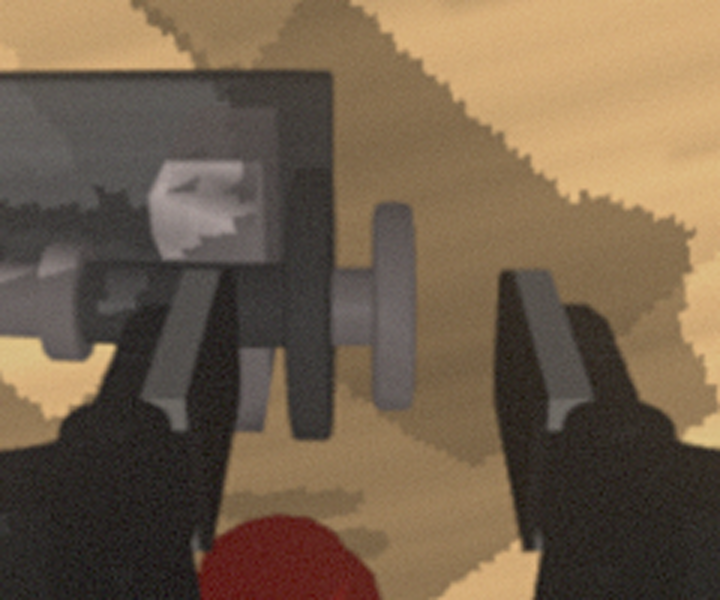

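```bash
python3 - <<'E'
from h import *
d=np.load('pics/w5.npz');tp=np.array([544.6,364.9,68.0]);tr=np.array([180,0,75.8])
T=toolT(tp,tr)
def tl(uv,z):
    w=wpt(d,tp,tr,np.array(uv)/3+[200,200],z)
    return (w-T[:3,3])@T[:3,:3]
print('padtip',tl([(500,270),(548,270),(222,270),(180,270)],55).round(1))
print('axis',tl([(393,307),(310,302),(260,305),(63,303)],46).round(1))
print('button edges rear/front, flange',tl([(415,300),(373,300),(332,300),(290,300)],46).round(1))
E
```

```text
padtip [[ 19.5  -9.   13. ]
 [ 26.5  -8.9  13. ]
 [-20.   -9.   13. ]
 [-26.   -8.9  13. ]]
axis [[  4.6   1.4  22. ]
 [ -8.    0.6  22. ]
 [-15.7   1.2  22. ]
 [-46.8   1.5  22. ]]
button edges rear/front, flange [[  8.    0.2  22. ]
 [  1.6   0.2  22. ]
 [ -4.7   0.2  22. ]
 [-11.1   0.2  22. ]]
```

send_rows --dp '[[-1.1, -1.2, -1], [-1.1, -1.2, -1], [-1.1, -1.2, -1]]' --rot '[[0, 0, 0], [0, 0, 0], [0, 0, 0]]'

```text
time: 11.52
tool_pos: [543.5, 364.2, 67.5]
tcp_rot: [180.0, -0.0, 75.8]
ft_force: [-0.4, -0.1, -0.5]
finger_gap: 37.0
```

send_rows --dp '[[0, 0, 0], [0, 0, 0], [0, 0, 0], [0, 0, 0], [0, 0, 0]]' --rot '[[0, 0, 0], [0, 0, 0], [0, 0, 0], [0, 0, 0], [0, 0, 0]]' --jaw 8 --force 70

```text
time: 12.15
tool_pos: [543.5, 364.2, 67.3]
tcp_rot: [180.0, -0.0, 75.8]
ft_force: [-0.3, 0.4, 0.7]
finger_gap: 9.1
```

```bash
python3 - <<'E'
from h import *
s=r.sense();print(s['tool_pos'],s['tcp_rot'],s['finger_gap'],s['ft_force'],s['wrist_torque'])
snap('wrist','w6')
a=cv2.imread('pics/w6.png')
cv2.imwrite('pics/z12.png',cv2.resize(a[200:400,200:440],None,fx=3,fy=3,interpolation=cv2.INTER_CUBIC))
E
```

```text
[543.54746927 364.21523473  67.33440693] [ 1.79992679e+02 -7.08614748e-03  7.58010698e+01] 9.077139663453833 [-0.25069632  0.35133703  0.74789547] [ 0.00092928 -0.05008784  0.03405038]
```

View pics/z12.png

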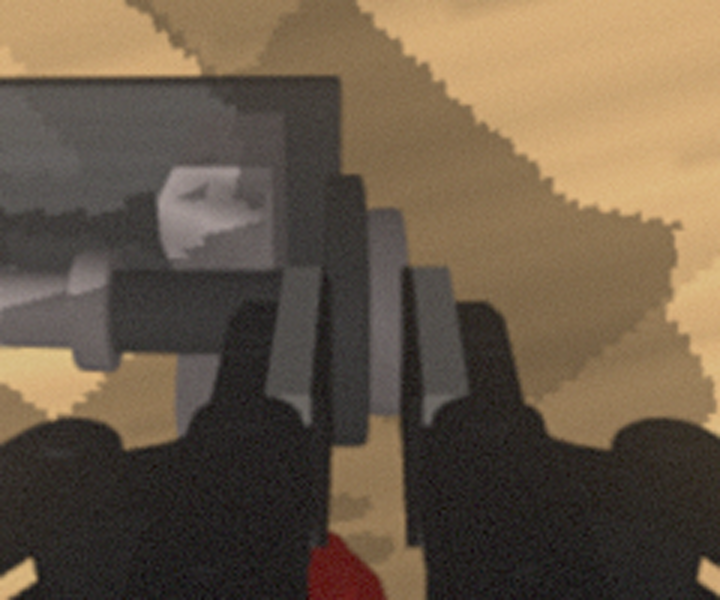

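send_rows --dp '[[0, 0, 4], [0, 0, 10], [0, 0, 22], [0, 0, 34], [0, 0, 40]]' --rot '[[0, 0, 0], [0, 0, 0], [0, 0, 0], [0, 0, 0], [0, 0, 0]]'

```text
time: 12.82
tool_pos: [544.2, 364.6, 109.2]
tcp_rot: [179.9, -0.1, 75.8]
ft_force: [-0.3, 0.0, -2.2]
finger_gap: 9.5
```

```bash
python3 - <<'E'
from h import *
s=r.sense();print(s['tool_pos'],s['tcp_rot'],s['finger_gap'],s['ft_force'],s['wrist_torque'])
snap('wrist','w7');snap('side','s7')
a=cv2.imread('pics/s7.png');cv2.imwrite('pics/z14.png',cv2.resize(a[130:250,230:350],None,fx=5,fy=5,interpolation=cv2.INTER_CUBIC))
E
```

```text
[544.2177804  364.61874114 109.20511328] [ 1.79905776e+02 -9.26266679e-02  7.57985160e+01] 9.50688558332214 [-0.26079494  0.00406089 -2.19887774] [ 0.16448233 -0.01303633  0.02414449]
```

View pics/w7.png

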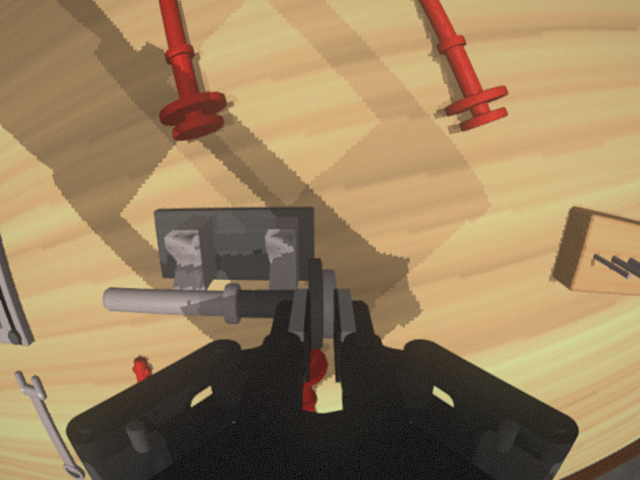

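View pics/z14.png

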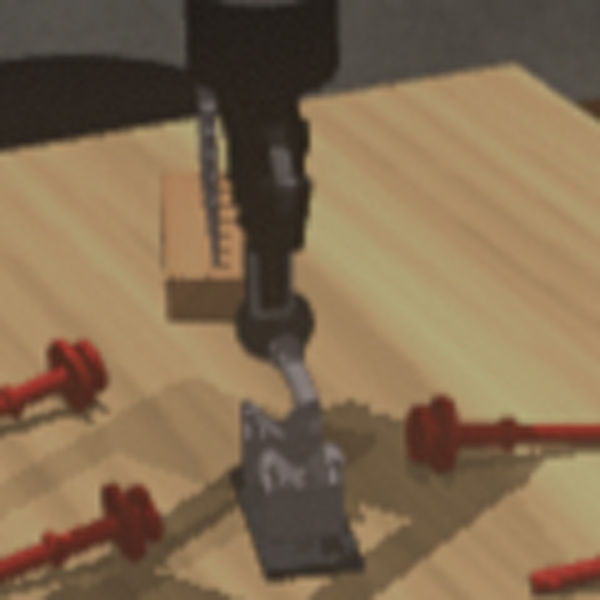

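```bash
cat >> h.py <<'E'
def tcloud(d):
    """points in tool frame"""
    P,z=wcloud(d,np.zeros(3),np.zeros(3)); return P.reshape(480,640,3)
E
python3 - <<'E'
from h import *
d=np.load('pics/w7.npz');P=tcloud(d)
im=cv2.imread('pics/w7.png').astype(int)
g=im.max(2)-im.min(2)
# pin pixels: depth close
for u in list(range(104,300,8)):
    col=P[285:325,u]; k=np.where((col[:,2]<40)&(col[:,2]>5))[0]
    if len(k)==0: continue
    j=k[np.argmin(col[k,2])]
    print(u,285+k.min(),285+k.max(),'top',col[j].round(1),'mid',col[k].mean(0).round(1))
E
```

```text
104 291 305 top [-105.5    0.3   11.1] mid [-106.1   -1.4   13. ]
112 287 310 top [-101.6    3.5   11.5] mid [-101.7   -1.1   13.8]
120 287 310 top [-95.5  -0.5  10.9] mid [-96.9  -1.4  13.8]
128 288 311 top [-91.5   1.1  11.3] mid [-92.3  -1.1  13.8]
136 288 312 top [-87.4   1.7  12. ] mid [-87.8  -1.1  13.9]
144 289 312 top [-82.5   0.1  11.6] mid [-83.5  -1.   14.1]
152 289 313 top [-78.1  -1.1  11.9] mid [-79.2  -0.9  14.3]
160 289 313 top [-73.9  -1.2  12.1] mid [-74.9  -1.   14.5]
168 290 313 top [-69.4  -2.2  11.6] mid [-70.7  -1.   14.4]
176 289 313 top [-65.9  -0.   12.2] mid [-66.7  -1.3  14.8]
184 289 314 top [-62.3   1.9  12.3] mid [-62.7  -1.1  15. ]
192 290 314 top [-57.7  -2.3  12.5] mid [-58.7  -1.1  14.9]
200 290 315 top [-54.6   2.2  12.6] mid [-54.8  -1.   14.8]
208 290 315 top [-50.6   1.1  12.8] mid [-51.   -1.   15.2]
216 290 315 top [-47.    2.9  12.6] mid [-47.3  -1.   15.5]
224 287 319 top [-42.3   1.6   9.6] mid [-42.6  -2.5  12.4]
232 285 323 top [-38.8   1.6  10. ] mid [-39.1  -1.6  12.8]
240 287 319 top [-35.5   0.2  12.3] mid [-36.3  -0.5  16.4]
248 290 316 top [-31.9  -0.6  12.8] mid [-32.3  -1.2  15.4]
256 290 317 top [-28.3  -2.8  13.5] mid [-28.7  -1.1  15.4]
264 290 317 top [-25.    2.8  12.9] mid [-25.1  -1.1  15.5]
272 289 317 top [-21.4   0.9  13.4] mid [-21.6  -1.1  16.1]
280 289 301 top [-17.9  -4.2  15.9] mid [-18.1  -4.1  18.3]
288 290 301 top [-13.4  -7.7   5.4] mid [-14.4  -4.8  16.4]
296 289 292 top [-10.  -11.7   5.7] mid [-10.1 -11.6   7.3]
```

```bash
python3 - <<'E'
from h import *
a=cv2.imread('pics/w7.png')
cv2.imwrite('pics/z15.png',cv2.resize(a[250:350,95:345],None,fx=3.2,fy=3.2,interpolation=cv2.INTER_CUBIC))
E
```

```text
(no output)
```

View pics/z15.png

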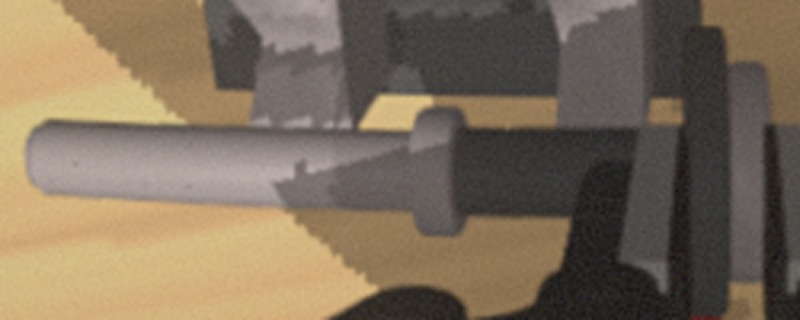

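```bash
cat >> h.py <<'E'
def pinfit(d,c0,c1,r0,r1,rad=6.0,zlim=(4,32)):
    """fit shank axis in tool frame: circle-radius fit of cloud points in columns c0..c1"""
    from scipy.optimize import least_squares
    P=tcloud(d)[r0:r1,c0:c1].reshape(-1,3); P=P[(P[:,2]>zlim[0])&(P[:,2]<zlim[1])]
    # axis: y=a+b*(x+70), z=c+e*(x+70)
    def f(p):
        t=P[:,0]+70; return np.hypot(P[:,1]-p[0]-p[1]*t,P[:,2]-p[2]-p[3]*t)-rad
    s=least_squares(f,[0,0,20,0],loss='soft_l1',f_scale=0.5)
    return s.x,len(P),np.abs(s.fun).mean()
E
python3 - <<'E'
from h import *
d=np.load('pics/w7.npz')
p,n,e=pinfit(d,112,216,280,325); print(p,'deg yaw',np.degrees(p[1]),'tilt',np.degrees(p[3]),n,e)
P=tcloud(d); im=cv2.imread('pics/w7.png').astype(int)
Q=P[20:330:5,60:560:5].reshape(-1,3); Q=Q[(Q[:,2]>85)&(Q[:,2]<105)]
for _ in range(4):
    A=np.c_[Q[:,:2],np.ones(len(Q))]; c=np.linalg.lstsq(A,Q[:,2],rcond=None)[0]; rs=Q[:,2]-A@c; Q=Q[abs(rs)<2.5*max(rs.std(),.5)]
print('table plane in tool',c,len(Q),rs.std())
# near region
for u in (60,100,150,400,450,500): print(u,P[80:330:10,u][:,[0,1,2]].round(1)[[0,12,20]].tolist())
d=np.load('pics/w2.npz');P=tcloud(d);Q=P[20:330:5,20:620:5].reshape(-1,3);Q=Q[(Q[:,2]>180)&(Q[:,2]<215)]
for _ in range(4):
    A=np.c_[Q[:,:2],np.ones(len(Q))]; c=np.linalg.lstsq(A,Q[:,2],rcond=None)[0]; rs=Q[:,2]-A@c; Q=Q[abs(rs)<2.5*max(rs.std(),.5)]
print('w2 table plane',c,len(Q),rs.std())
E
```

```text
[1.17525831e+00 4.38870976e-03 1.87496810e+01 3.16204522e-02] deg yaw 0.25145454677420487 tilt 1.8117184599183183 2578 0.41876444361151977
table plane in tool [-6.62513748e-03  8.63481497e-02  9.97729546e+01] 366 2.0080005049976535
60 [[-195.6, -126.3, 108.1], [-204.5, -33.6, 108.1], [-220.6, 34.2, 106.3]]
100 [[-156.5, -119.6, 107.8], [-163.3, -32.0, 107.5], [-176.9, 32.7, 107.9]]
150 [[-115.1, -113.7, 108.0], [-120.1, -30.4, 108.0], [-129.1, 30.6, 107.6]]
400 [[49.6, -107.3, 106.5], [52.2, -28.8, 108.4], [56.1, 29.1, 109.1]]
450 [[84.2, -110.3, 109.3], [87.3, -29.5, 108.1], [93.5, 29.2, 107.4]]
500 [[120.8, -114.4, 108.2], [126.7, -30.4, 109.3], [135.9, 31.1, 108.4]]
w2 table plane [ 1.09344487e-04 -1.21869625e-03  1.99715112e+02] 4963 0.7137033723080395
```

```bash
python3 - <<'E'
from h import *
d=np.load('pics/w2.npz');tp,tr=np.array([514.4,-14.0,201.5]),np.array([180,0,80.04])
im=cv2.imread('pics/w2.png')
cv2.imwrite('pics/z16.png',cv2.resize(im[40:160,225:425],None,fx=4,fy=4,interpolation=cv2.INTER_CUBIC))
g=cv2.cvtColor(im,cv2.COLOR_BGR2GRAY)
uv=[]
for (u,v) in [(290,63),(358,64),(323,131)]:
    w=g[v-9:v+10,u-9:u+10].astype(float);k=w<w.min()+25
    n,lab,st,c=cv2.connectedComponentsWithStats(k.astype(np.uint8));
    i=lab[9,9]; print(u,v,w[9,9],i,st[i],c[i]); uv.append((u-9+c[i][0],v-9+c[i][1]))
w=wpt(d,tp,tr,uv,82.5);print(w)
e=w[1]-w[0];print('yaw',np.degrees(np.arctan2(e[1],e[0]))-90,np.linalg.norm(e)); m=(w[0]+w[1])/2;f=w[2]-m;print('yaw2',np.degrees(np.arctan2(f[1],f[0])))
E
```

```text
290 63 37.0 1 [ 5  4 10 10 83] [9.46987952 8.63855422]
358 64 36.0 1 [ 4  4 11 10 86] [8.72093023 8.69767442]
323 131 68.0 1 [ 5  5 10 10 78] [8.94871795 9.30769231]
[[ 3.93222545e+02 -1.31612544e+01  8.25000000e+01]
 [ 4.01483562e+02  3.01689918e+01  8.25000000e+01]
 [ 4.42840776e+02 -2.41796124e-01  8.25000000e+01]]
yaw -10.794042304527764 44.11070894360645
yaw2 -10.883129253380801
```

View pics/z16.png

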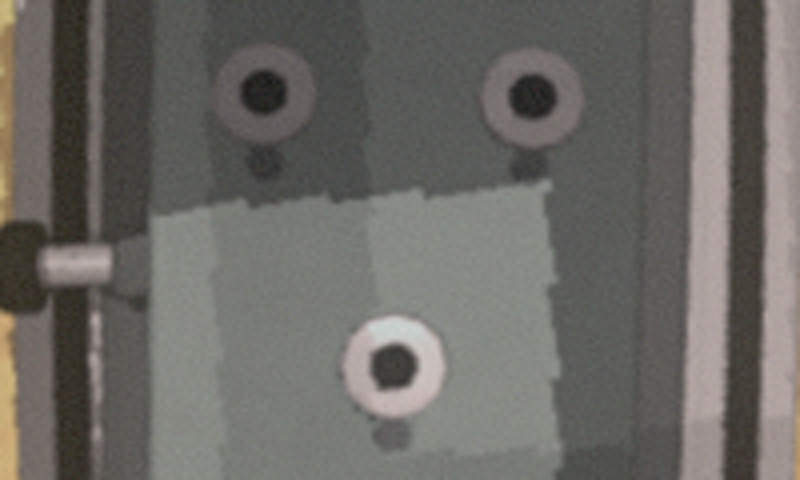

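```bash
python3 - <<'E'
from h import *
s=r.sense();print(s['tool_pos'],s['tcp_rot'])
R0=Rn.from_euler('xyz',s['tcp_rot'],degrees=True)
Rf=Rn.from_rotvec([0.031,-0.006,0.054])*R0
print(Rf.as_euler('xyz',degrees=True), 'pin dir',Rf.apply([-1,-.0044,-.0316]), 'want',np.cos(np.radians(-100.84)),np.sin(np.radians(-100.84)))
B=np.array([514.3,-13.9,71.6]);t=np.array([-.188,-.982,0])
pm=B-t*79
tcp=pm-Rf.apply([-66.3,1.19,18.87]); print('tcp target',tcp,'shift',tcp-s['tool_pos'])
E
```

```text
[544.21581711 364.6017082  108.87113876] [ 1.79903690e+02 -9.01920312e-02  7.58030629e+01]
[179.95724069  -1.89831151  78.89636274] pin dir [-0.19702091 -0.98091706 -0.00154636] want -0.18806703473535386 -0.9821561945260292
tcp target [540.6114115  128.31972354  92.65498672] shift [  -3.60440561 -236.28198466  -16.21615205]
```

send_rows --dp '[[0, -20, 15], [-1, -65, 25], [-2, -110, 25], [-3, -155, 25], [-3.5, -190, 25]]' --rot '[[0.006, -0.001, 0.012], [0.012, -0.002, 0.025], [0.02, -0.004, 0.04], [0.026, -0.005, 0.054], [0.031, -0.006, 0.063]]'

```text
time: 13.55
tool_pos: [539.5, 172.4, 132.0]
tcp_rot: [-179.9, -1.8, 79.4]
ft_force: [-0.2, -0.6, -2.1]
finger_gap: 9.4
```

send_rows --dp '[[0, -20, 0], [0, -36, -10], [0, -36, -25], [0, -36, -32], [0, -36, -32]]' --rot '[[0, 0, 0], [0, 0, 0], [0, 0, 0], [0, 0, 0], [0, 0, 0]]'

```text
time: 14.18
tool_pos: [538.9, 139.0, 98.8]
tcp_rot: [-179.8, -1.8, 79.5]
ft_force: [0.0, -0.3, -1.7]
finger_gap: 9.4
```

```bash
python3 - <<'E'
from h import *
s=r.sense();print(s['tool_pos'],s['tcp_rot'],s['finger_gap'],s['ft_force'])
snap('wrist','w8')
s=r.sense();print(s['tool_pos'],s['tcp_rot'])
d=np.load('pics/w8.npz')
print(pinfit(d,112,216,280,325))
E
```

```text
[538.94379558 138.97365051  98.77833391] [-179.81237316   -1.77096813   79.471284  ] 9.35014720195948 [ 0.04749765 -0.27451293 -1.73102281]
[539.50123563 138.97731868  99.60236735] [-179.8835487    -1.7930511    79.47251193]
(array([1.19406309e+00, 1.59557504e-03, 1.88658478e+01, 3.06078824e-02]), 2582, np.float64(0.4035478993104038))
```

View pics/w8.png

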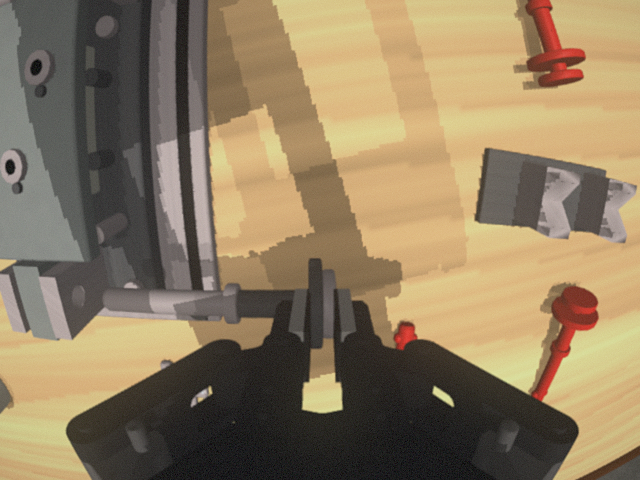

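```bash
python3 - <<'E'
from h import *
im=cv2.imread('pics/w8.png');cv2.imwrite('pics/z17.png',cv2.resize(im[240:350,0:130],None,fx=6,fy=6,interpolation=cv2.INTER_CUBIC))
E
```

```text
(no output)
```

View pics/z17.png

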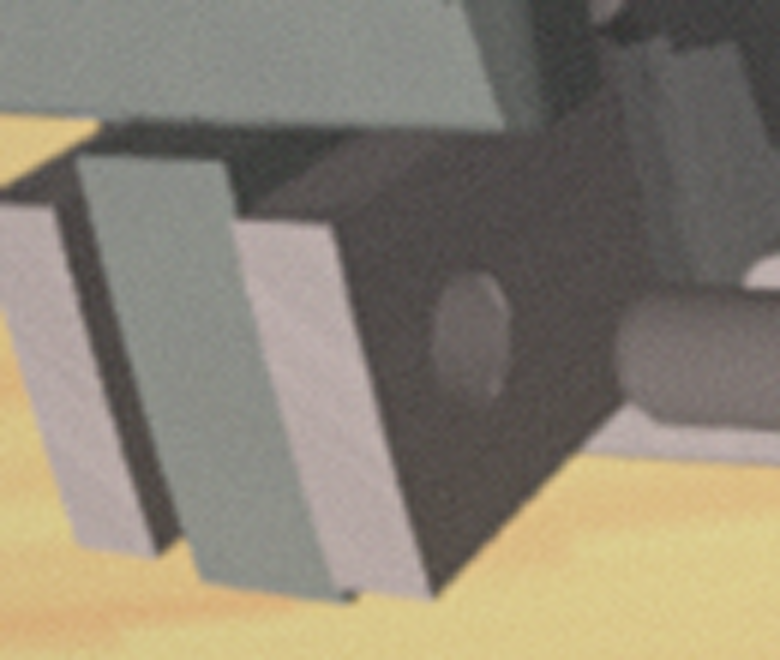

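```bash
cat > meas.py <<'E'
from h import *
def meas(f,edge,hole,topbox,cols=(112,216),rows=(280,325)):
    """edge: two px of ear outer top edge, hole px centre; all in tool frame gravity-levelled using rot"""
    d=np.load(f'pics/{f}.npz'); s=None
    tr=d['tr']; R=Rn.from_euler('xyz',tr,degrees=True).as_matrix()
    P=tcloud(d); W=P@R.T  # world-axes, origin at TCP
    (u0,u1,v0,v1)=topbox
    zt=np.median(W[v0:v1,u0:u1,2]); 
    p,n,e=pinfit(d,*cols,*rows)
    ax0=np.array([-70,p[0],p[2]]);axd=np.array([-1,-p[1],-p[3]]);
    a0=R@ax0;ad=R@axd;ad/=np.linalg.norm(ad)
    c,D=wray(d,edge+[hole],np.zeros(3),tr)
    E=c+D[:2]*((zt-c[2])/D[:2,2])[:,None]
    ed=E[1]-E[0];L=np.linalg.norm(ed);ed/=L;nrm=np.array([-ed[1],ed[0],0])
    k=((E[0]-c)@nrm)/(D[2]@nrm);H=c+D[2]*k
    t=((E[0]-a0)@nrm)/(ad@nrm);X=a0+ad*t
    mid=E.mean(0)
    print('ear top z',zt,'edge len',L,'edge yaw',np.degrees(np.arctan2(ed[1],ed[0])),'pin dir',ad,'yaw',np.degrees(np.arctan2(ad[1],ad[0])))
    print('hole (from ray)',H,'hole by edge: mid',mid,'z',zt-16)
    print('pin axis at face',X,' pin-hole: along edge x',(X-H)@ed,' vs edge mid',(X-mid)@ed,' z vs ray',X[2]-H[2],' z vs top',X[2]-(zt-16))
    print('tip to face',(E[0]-R@np.array([-106.3,p[0],p[2]-36.3*p[3]]))@ad)
E
python3 - <<'E'
from meas import *
f=lambda x,y:((x+.5)/6-.5,(y+.5)/6-.5+240)
meas('w8',[f(332,226),f(433,598)],f(472,338),(52,62,290,310))
E
```

```text
ear top z -11.223609072743724 edge len 35.59917654755776 edge yaw -11.097610801912703 pin dir [-1.84197555e-01 -9.82889194e-01 -3.05838784e-04] yaw -100.61435219528664
hole (from ray) [ -20.1474665  -129.23920559  -27.17331941] hole by edge: mid [ -19.91762348 -129.28428905  -11.22360907] z -27.223609072743724
pin axis at face [ -22.86266564 -128.70662228  -21.04270324]  pin-hole: along edge x -2.7669389770790374  vs edge mid -3.0011618092069776  z vs ray 6.130616177321091  z vs top 6.180905835238121
tip to face 24.88919163376879
```

send_rows --dp '[[1, -3, -3], [1.4, -10.3, -6.1], [1.4, -10.3, -6.1], [1.4, -10.3, -6.1]]' --rot '[[0, 0, -0.002], [0, 0, -0.004], [0, 0, -0.004], [0, 0, -0.004]]'

```text
time: 14.72
tool_pos: [541.4, 127.7, 94.3]
tcp_rot: [-180.0, -1.8, 79.2]
ft_force: [0.1, 0.5, -3.1]
finger_gap: 9.6
```

```bash
python3 - <<'E'
from h import *
snap('wrist','w9');s=r.sense();print(s['tool_pos'],s['tcp_rot'],s['ft_force'])
im=cv2.imread('pics/w9.png');cv2.imwrite('pics/z18.png',cv2.resize(im[240:350,0:130],None,fx=6,fy=6,interpolation=cv2.INTER_CUBIC))
E
```

```text
[541.49055148 127.81944997  94.36956377] [-179.96925858   -1.8172203    79.16500991] [ 0.3996507  -0.18016073 -2.34467498]
```

View pics/z18.png

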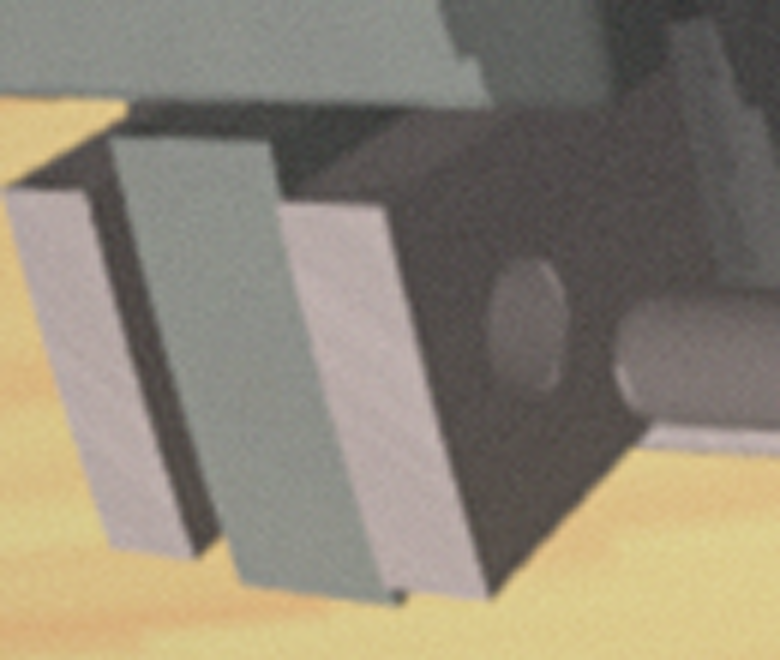

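```bash
python3 - <<'E'
from meas import *
f=lambda x,y:((x+.5)/6-.5,(y+.5)/6-.5+240)
meas('w9',[f(386,207),f(489,600)],f(527,323),(60,70,290,310))
s=r.sense();print(s['tool_pos'],s['tcp_rot'])
E
```

```text
ear top z -6.716183794588542 edge len 35.817400588162606 edge yaw -11.55847593415017 pin dir [-0.19056076 -0.98167473 -0.00115249] yaw -100.98551891691741
hole (from ray) [ -22.94733664 -117.90543913  -22.54980253] hole by edge: mid [ -22.34966284 -118.02767261   -6.71618379] z -22.71618379458854
pin axis at face [ -21.55936077 -118.18930152  -21.08534148]  pin-hole: along edge x 1.4167056432327063  vs edge mid 0.8066605714067918  z vs ray 1.4644610481620752  z vs top 1.6308423148232194
tip to face 14.246204051428183
[541.49055148 127.81944997  94.36956377] [-179.96925858   -1.8172203    79.16500991]
```

send_rows --dp '[[-1.3, -3.5, -1.5], [-2.6, -7.6, -1.5], [-2.6, -7.6, -1.5], [-2.6, -7.6, -1.5]]' --rot '[[0, 0, 0], [0, 0, 0], [0, 0, 0], [0, 0, 0]]'

```text
time: 15.28
tool_pos: [538.8, 120.2, 92.8]
tcp_rot: [-180.0, -1.8, 79.2]
ft_force: [-0.3, 0.2, -1.4]
finger_gap: 9.4
```

```bash
python3 - <<'E'
from h import *
s=r.sense();print(s['tool_pos'],s['tcp_rot'],s['ft_force'])
snap('wrist','w10');s=r.sense();print(s['tool_pos'],s['tcp_rot'],s['ft_force'])
im=cv2.imread('pics/w10.png');cv2.imwrite('pics/z19.png',cv2.resize(im[240:350,20:150],None,fx=6,fy=6,interpolation=cv2.INTER_CUBIC))
E
```

```text
[538.80917197 120.24231204  92.77387371] [-179.96206678   -1.81179667   79.1734886 ] [-0.29293948  0.19659942 -1.43189241]
[538.83385327 120.30520604  92.77400969] [-179.96418513   -1.812857     79.17938079] [ 0.34697946  0.54774488 -2.33775608]
```

View pics/z19.png

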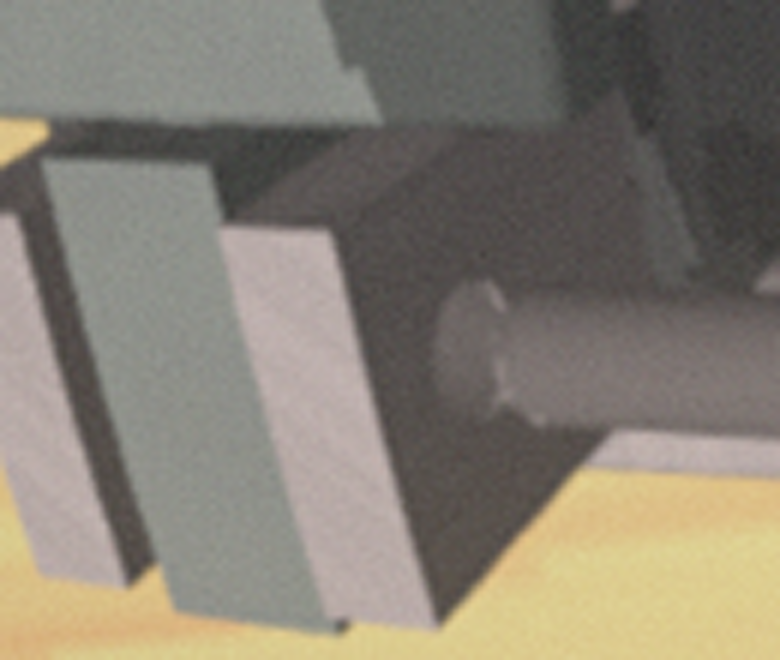

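```bash
python3 - <<'E'
from meas import *
f=lambda x,y:((x+.5)/6-.5+20,(y+.5)/6-.5+240)
meas('w10',[f(332,231),f(437,628)],f(475,348),(73,83,292,312))
E
```

```text
ear top z -5.357272983695115 edge len 35.71921193148724 edge yaw -11.182354641686956 pin dir [-0.18619315 -0.98251209 -0.0014513 ] yaw -100.73071491233844
hole (from ray) [ -19.98487712 -110.71968935  -21.54822874] hole by edge: mid [ -19.75187197 -110.76575104   -5.35727298] z -21.357272983695115
pin axis at face [ -19.88922535 -110.7385983   -21.07579082]  pin-hole: along edge x 0.09750287462626192  vs edge mid -0.14001150225271078  z vs ray 0.47243791615884945  z vs top 0.28148216100903767
tip to face 6.654232800438595
```

send_rows --dp '[[-0.4, -2, -0.3], [-0.75, -4, -0.3], [-1.1, -6, -0.3], [-1.5, -8, -0.3], [-1.9, -9.8, -0.3]]' --rot '[[0, 0, 0], [0, 0, 0], [0, 0, 0], [0, 0, 0], [0, 0, 0]]'

```text
time: 15.95
tool_pos: [536.9, 110.3, 92.4]
tcp_rot: [-180.0, -1.8, 79.2]
ft_force: [0.0, 0.3, -2.2]
finger_gap: 9.4
```

```bash
python3 - <<'E'
from h import *
s=r.sense();print(s['tool_pos'],s['tcp_rot'],s['ft_force'],s['wrist_torque'])
E
```

```text
[536.86259764 110.33131599  92.41641444] [-179.95795178   -1.80895027   79.1794186 ] [ 0.03753456  0.28239904 -2.22069764] [ 0.0538027  -0.03290867  0.01419156]
```

send_rows --dp '[[-0.3, -1.5, 0], [-0.6, -3, 0], [-0.9, -4.5, 0], [-1.1, -6, 0]]' --rot '[[0, 0, 0], [0, 0, 0], [0, 0, 0], [0, 0, 0]]'

```text
time: 16.45
tool_pos: [535.7, 104.4, 92.4]
tcp_rot: [-180.0, -1.8, 79.2]
ft_force: [-0.3, 0.0, -1.8]
finger_gap: 9.4
```

send_rows --dp '[[-0.3, -1.5, 0], [-0.6, -3, 0], [-0.9, -4.5, 0], [-1.1, -6, 0]]' --rot '[[0, 0, 0], [0, 0, 0], [0, 0, 0], [0, 0, 0]]'

```text
time: 16.95
tool_pos: [534.6, 98.4, 92.4]
tcp_rot: [-180.0, -1.8, 79.2]
ft_force: [-0.2, -0.0, -2.4]
finger_gap: 9.4
```

```bash
python3 - <<'E'
from h import *
snap('wrist','w11')
im=cv2.imread('pics/w11.png');cv2.imwrite('pics/z20.png',cv2.resize(im[240:350,40:240],None,fx=4,fy=4,interpolation=cv2.INTER_CUBIC))
E
```

View pics/z20.png

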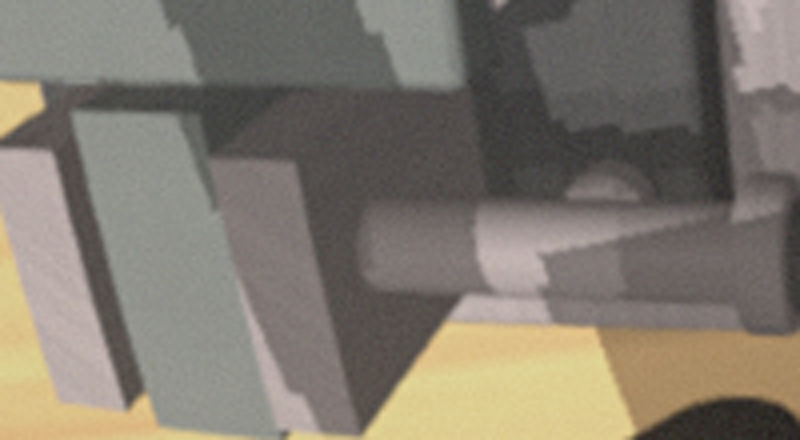

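send_rows --dp '[[-0.3, -1.5, 0], [-0.6, -3, 0], [-0.9, -4.5, 0], [-1.1, -6, 0]]' --rot '[[0, 0, 0], [0, 0, 0], [0, 0, 0], [0, 0, 0]]'

```text
time: 17.5
tool_pos: [533.6, 92.4, 92.4]
tcp_rot: [-180.0, -1.8, 79.2]
ft_force: [0.1, 0.0, -3.1]
finger_gap: 9.6
```

send_rows --dp '[[-0.3, -1.5, 0], [-0.6, -3, 0], [-0.9, -4.5, 0], [-1.1, -6, 0]]' --rot '[[0, 0, 0], [0, 0, 0], [0, 0, 0], [0, 0, 0]]'

```text
time: 18.0
tool_pos: [532.4, 86.4, 92.4]
tcp_rot: [-180.0, -1.8, 79.2]
ft_force: [0.1, 0.2, -1.8]
finger_gap: 9.1
```

send_rows --dp '[[-0.3, -1.5, 0], [-0.6, -3, 0], [-0.9, -4.5, 0], [-1.1, -6, 0]]' --rot '[[0, 0, 0], [0, 0, 0], [0, 0, 0], [0, 0, 0]]'

```text
time: 18.5
tool_pos: [531.3, 80.4, 92.4]
tcp_rot: [-180.0, -1.8, 79.2]
ft_force: [-1.0, -0.2, -1.3]
finger_gap: 9.3
```

send_rows --dp '[[-0.2, -1, 0], [-0.4, -2, 0], [-0.6, -3, 0], [-0.8, -4, 0]]' --rot '[[0, 0, 0], [0, 0, 0], [0, 0, 0], [0, 0, 0]]'

```text
time: 19.0
tool_pos: [530.5, 76.4, 92.4]
tcp_rot: [-180.0, -1.8, 79.2]
ft_force: [-0.2, -0.2, -2.5]
finger_gap: 9.4
```

send_rows --dp '[[-0.2, -1, 0], [-0.4, -2, 0], [-0.6, -3, 0], [-0.8, -4, 0]]' --rot '[[0, 0, 0], [0, 0, 0], [0, 0, 0], [0, 0, 0]]'

```text
time: 19.5
tool_pos: [529.8, 72.4, 92.4]
tcp_rot: [-180.0, -1.8, 79.2]
ft_force: [0.2, 1.1, -2.2]
finger_gap: 9.5
```

```bash
python3 - <<'E'
from h import *
snap('wrist','w12')
im=cv2.imread('pics/w12.png');cv2.imwrite('pics/z21.png',cv2.resize(im[240:350,60:260],None,fx=4,fy=4,interpolation=cv2.INTER_CUBIC))
E
```

```text
(no output)
```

View pics/z21.png

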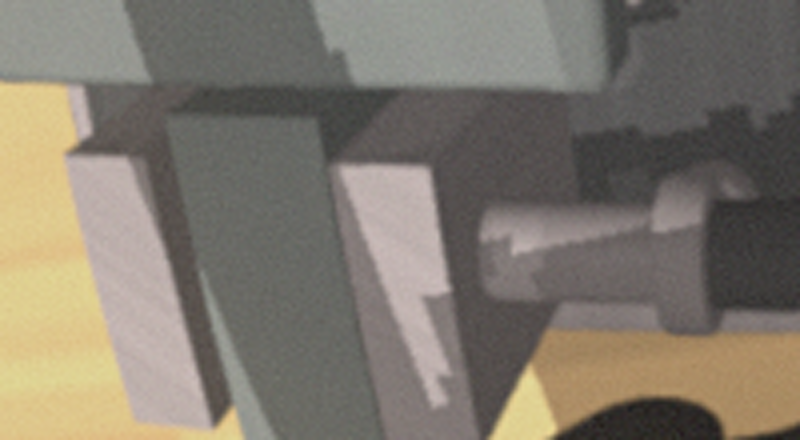

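send_rows --dp '[[-0.2, -1.2, 0], [-0.5, -2.5, 0], [-0.7, -3.8, 0], [-0.9, -5, 0], [-1.1, -6, 0]]' --rot '[[0, 0, 0], [0, 0, 0], [0, 0, 0], [0, 0, 0], [0, 0, 0]]'

```text
time: 20.18
tool_pos: [528.6, 66.4, 92.4]
tcp_rot: [-180.0, -1.8, 79.2]
ft_force: [0.5, -0.2, -2.1]
finger_gap: 9.9
```

send_rows --dp '[[-0.2, -1.2, 0], [-0.5, -2.5, 0], [-0.7, -3.8, 0], [-0.9, -5, 0], [-1.1, -6, 0]]' --rot '[[0, 0, 0], [0, 0, 0], [0, 0, 0], [0, 0, 0], [0, 0, 0]]'

```text
time: 20.8
tool_pos: [527.6, 60.4, 92.4]
tcp_rot: [-180.0, -1.8, 79.2]
ft_force: [0.8, 0.4, -1.9]
finger_gap: 9.3
```

send_rows --dp '[[-0.2, -1, 0], [-0.4, -2, 0], [-0.6, -3, 0], [-0.8, -4, 0], [-0.9, -5, 0]]' --rot '[[0, 0, 0], [0, 0, 0], [0, 0, 0], [0, 0, 0], [0, 0, 0]]'

```text
time: 21.42
tool_pos: [526.7, 55.4, 92.4]
tcp_rot: [-180.0, -1.8, 79.2]
ft_force: [0.7, 0.6, -2.1]
finger_gap: 9.5
```

```bash
python3 - <<'E'
from h import *
s=r.sense();print(s['tool_pos'],s['tcp_rot'],s['ft_force'],s['wrist_torque'])
snap('wrist','w13')
im=cv2.imread('pics/w13.png');cv2.imwrite('pics/z22.png',cv2.resize(im[240:350,120:320],None,fx=4,fy=4,interpolation=cv2.INTER_CUBIC))
E
```

```text
[526.65642291  55.41873874  92.38371811] [-179.95557574   -1.80828499   79.18136134] [ 0.69073732  0.5886757  -2.06354448] [ 0.07079252 -0.01567139  0.00041477]
```

View pics/z22.png

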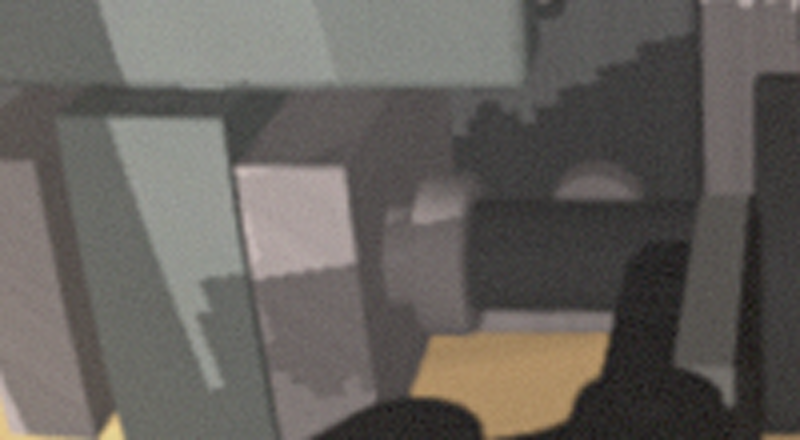

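send_rows --dp '[[-0.2, -0.9, 0], [-0.4, -1.8, 0], [-0.5, -2.7, 0], [-0.7, -3.5, 0]]' --rot '[[0, 0, 0], [0, 0, 0], [0, 0, 0], [0, 0, 0]]'

```text
time: 21.98
tool_pos: [526.0, 51.9, 92.4]
tcp_rot: [-180.0, -1.8, 79.2]
ft_force: [-0.2, 1.5, -1.5]
finger_gap: 9.2
```

send_rows --dp '[[-0.05, -0.4, 0], [-0.15, -0.8, 0]]' --rot '[[0, 0, 0], [0, 0, 0]]'

```text
time: 22.22
tool_pos: [526.0, 51.8, 92.5]
tcp_rot: [-180.0, -1.9, 79.2]
ft_force: [0.0, 5.8, -1.0]
finger_gap: 9.1
```

send_rows --dp '[[0, -0.2, 0], [-0.05, -0.3, 0]]' --rot '[[0, 0, 0], [0, 0, 0]]'

```text
time: 22.48
tool_pos: [525.9, 51.8, 92.6]
tcp_rot: [-180.0, -1.9, 79.2]
ft_force: [0.4, 5.8, -1.1]
finger_gap: 9.2
```

```bash
python3 - <<'E'
from h import *
s=r.sense();print(s['tool_pos'],s['tcp_rot'],s['ft_force'],s['wrist_torque'])
snap('wrist','w14');snap('side','s14')
im=cv2.imread('pics/w14.png');cv2.imwrite('pics/z23.png',cv2.resize(im[240:350,120:320],None,fx=4,fy=4,interpolation=cv2.INTER_CUBIC))
im=cv2.imread('pics/s14.png');cv2.imwrite('pics/z24.png',cv2.resize(im[180:340,260:410],None,fx=4,fy=3.75,interpolation=cv2.INTER_CUBIC))
E
```

```text
[525.92337732  51.79640412  92.56300856] [-179.96435474   -1.89354222   79.19834587] [ 0.39550598  5.78682113 -1.11562246] [ 1.14857962 -0.10399169  0.0027521 ]
```

View pics/z23.png

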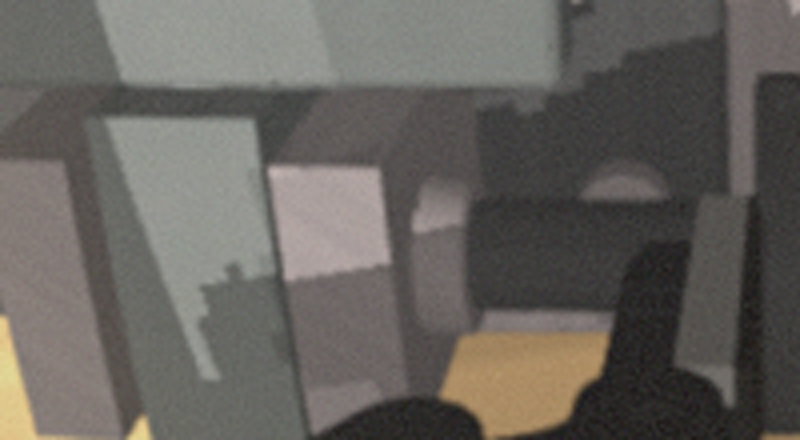

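View pics/z24.png

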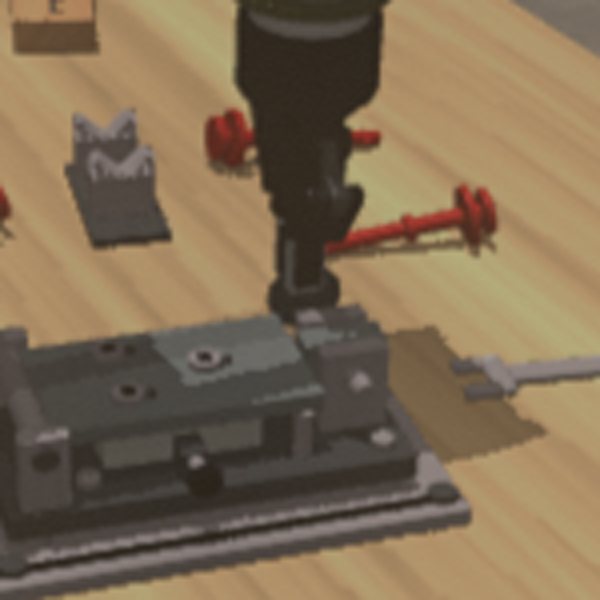

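send_rows --dp '[[0, 0, 0], [0, 0, 0], [0, 0, 0]]' --rot '[[0, 0, 0], [0, 0, 0], [0, 0, 0]]' --jaw 30

```text
time: 22.95
tool_pos: [526.0, 50.6, 92.7]
tcp_rot: [-180.0, -1.8, 79.2]
ft_force: [0.6, 0.7, 0.5]
finger_gap: 29.9
```

```bash
python3 - <<'E'
from h import *
s=r.sense();print(s['tool_pos'],s['tcp_rot'],s['ft_force'],s['wrist_torque'],s['finger_gap'])
snap('wrist','w15');snap('side','s15')
im=cv2.imread('pics/w15.png');cv2.imwrite('pics/z25.png',cv2.resize(im[220:400,120:440],None,fx=2.5,fy=2.5,interpolation=cv2.INTER_CUBIC))
im=cv2.imread('pics/s15.png');cv2.imwrite('pics/z26.png',cv2.resize(im[230:310,310:390],None,fx=7,fy=7,interpolation=cv2.INTER_CUBIC))
E
```

```text
[526.02409401  50.55249194  92.67854959] [-179.99046488   -1.78427368   79.1790482 ] [0.57983367 0.69077152 0.49054803] [ 0.02337752 -0.00925519  0.01794911] 29.867968853283518
```

View pics/z25.png

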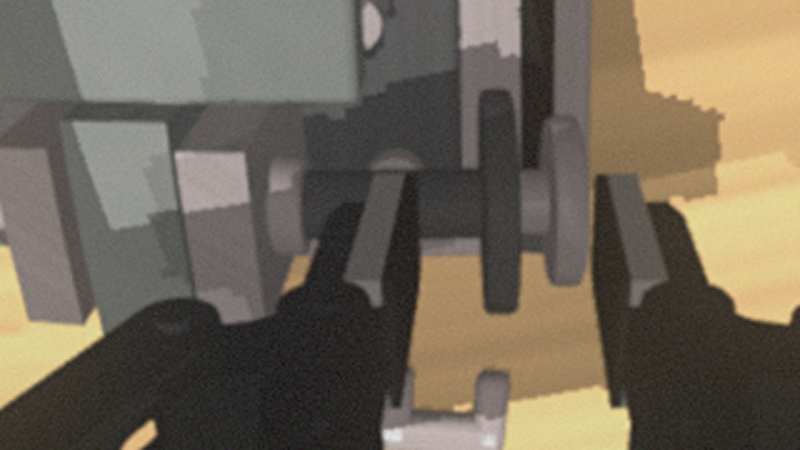

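View pics/z26.png

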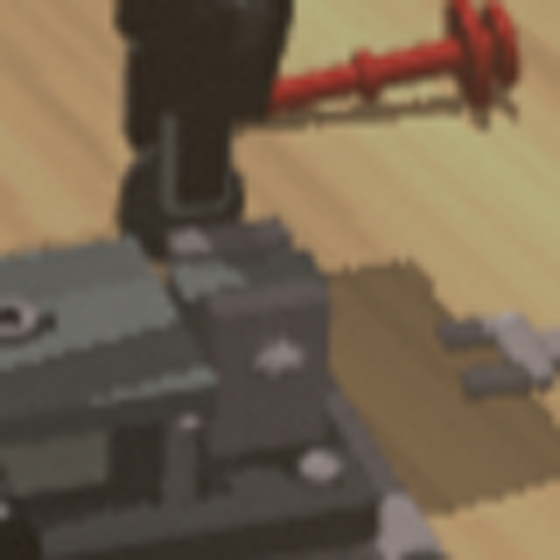

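send_rows --dp '[[0.6, 3, 0], [0.6, 3, 6], [0.6, 3, 20], [0.6, 3, 50], [0.6, 3, 90]]' --rot '[[0, 0, 0], [0, 0, 0], [0, 0, 0], [0, 0, 0], [0, 0, 0]]'

```text
time: 23.68
tool_pos: [525.8, 53.9, 183.5]
tcp_rot: [-179.9, -1.8, 79.2]
ft_force: [0.9, 0.4, 0.4]
finger_gap: 30.0
```

send_rows --dp '[[0, 0, 40], [-20, 20, 60], [-20, 20, 60], [-20, 20, 60]]' --rot '[[0, 0, 0], [0, 0, 0], [0, 0, 0], [0, 0, 0]]'

```text
time: 24.18
tool_pos: [506.4, 73.7, 242.5]
tcp_rot: [-180.0, -1.8, 79.2]
ft_force: [0.0, 0.1, -0.6]
finger_gap: 30.4
```

```bash
python3 - <<'E'
from h import *
s=r.sense();print(s['tool_pos'],s['ft_force'],s['time'])
snap('wrist','w16');snap('side','s16');snap('scene','c16')
d=np.load('pics/w16.npz')
im=cv2.imread('pics/s16.png');cv2.imwrite('pics/z27.png',cv2.resize(im[220:330,250:400],None,fx=5,fy=5,interpolation=cv2.INTER_CUBIC))
E
```

```text
[506.44516555  73.69273306 242.48353537] [ 0.00274697  0.0560636  -0.58584845] 24.175
```

View pics/z27.png

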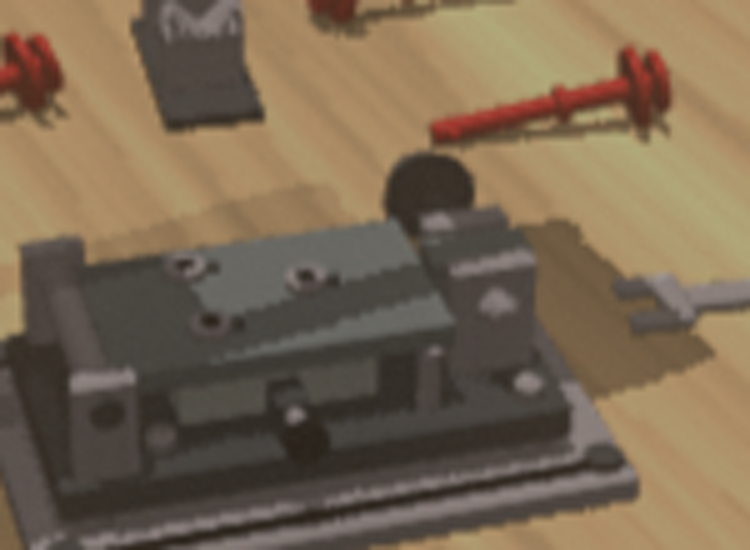

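View pics/w16.png

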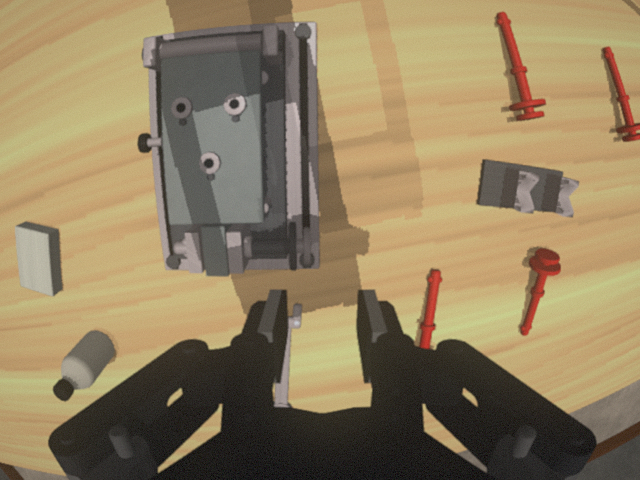

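View pics/c16.png

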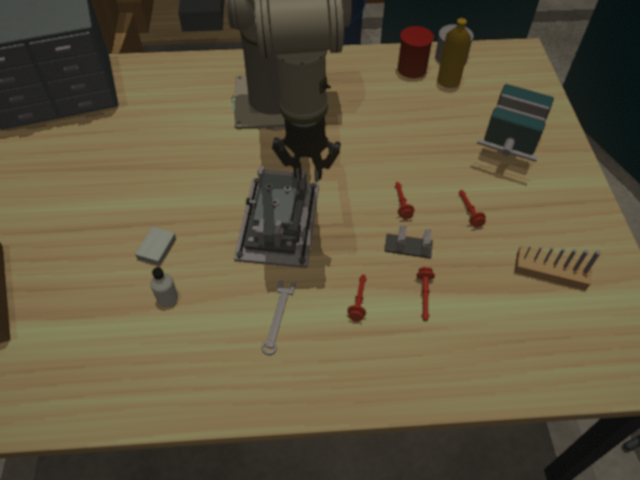

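```bash
python3 - <<'E'
from h import *
im=cv2.imread('pics/w16.png');cv2.imwrite('pics/z28.png',cv2.resize(im[215:285,155:325],None,fx=4.7,fy=4.7,interpolation=cv2.INTER_CUBIC))
E
```

```text
(no output)
```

View pics/z28.png

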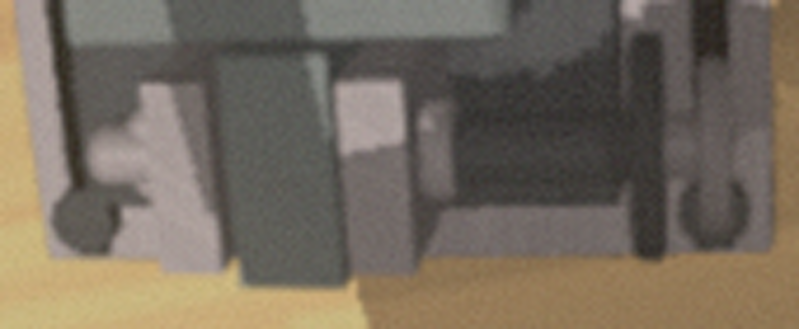

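```bash
python3 - <<'E'
from h import *
print(job.hand_in())
E
```

```text
the job is handed in; nothing more can be done
None
```

I shut the leaf, locked it with the pin, and handed the job in at about 24 s of the 72 s. Nothing is left in the gripper. No verdict was reported.

- **Leaf:** I swung it down with the closed fingertips until it met its stop. The last step pressed on it with about 37 N vertically and 18 N sideways, measured at the wrist. That is more than "gently" needed, and that contact was the fingertips, not the gripper's body.
- **Pin:** I squeezed the button against the flange and lifted the pin from the V-blocks; no balls showed in the picture. The pin sat about 1.8° tip-up in the grip, so I levelled it. I lined it up with the hole using the wrist camera. It slid through both ears and the tongue with at most about 1 N of side force, then met the ear with about 6 N. Only then did I open the fingers.
- **Last checks:**
  - In the pictures the leaf is level and the collar sits against the near ear.
  - The button is out and the balls bulge behind the far ear.
  - The gripper hangs clear, with its force reading near zero.
  - By eye, the blank, wrench, oil bottle and red look-alikes look unmoved.
- **Disagreements:**
  - The gripper read a 9 mm opening while squeezing, where the pin's geometry gives 12 mm. I took this as the fingers flexing.
  - The collar stopped about 1 mm before the position I had computed. The pictures and the contact force both say it was home.

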